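# Load the carrier spindle and lock it with the R-clip

## Task

Get the carrier spindle ready for transfer: take the red cap off the shaft and stand it, open end down, inside the orange tray, then stack every product carrier on the table flat over the shaft and its anti-rotation pin. Slide the blue collar over the shaft on top of the stack, then push the R-clip's straight leg through the cross hole in the shaft until its bow springs over and hugs the shaft. Let go of everything and leave the other things on the bench where they are.

Things in the scene. Friction and masses are not known exactly. Their poses are not given: they have to be found in the camera images.
- spindle: Spindle, fixed: blue base 120 x 110 x 16 mm, upright steel shaft of 22 mm diameter, bevelled top 130 mm above the table, and a brass anti-rotation pin of 8 mm diameter at x = +32 mm, y = 0, bevelled top at 72 mm. Origin: shaft axis at table level, z up. Carriers go on with their lugs towards -x; the first rests on the base at z = 16 mm, each next one 12 mm higher.
- cross_hole (a point): Middle of the 9 mm cross hole through the shaft, on the shaft axis 114 mm above the table. The hole runs along the spindle's y axis, open at both sides; the clip may enter from either side.
- carrier1: Product carrier, about 0.09 kg, lying flat: black plate 90 x 80 x 12 mm (x, y, z) with brass pads on top. Origin: centre of its 25 mm shaft hole, at the underside; a 12 mm hole for the pin at x = +32 mm, y = 0 (both go through). Orange grip lug 18 mm wide (y), 12 mm high, level, on its -x side from x = -45 to -85 mm: grip it across y near x = -66 mm. None if absent.
- carrier2: Another carrier, the same as carrier1. None if absent.
- carrier3: Another carrier, the same as carrier1. None if absent.
- carrier4: Another carrier, the same as carrier1. None if absent.
- collar: Blue retaining collar: plain ring of 44 mm outer diameter, 25.5 mm bore, 40 mm high, standing on the table. Origin: centre of its underside, z up.
- cap: Red protective cap over the shaft top at the start: upright round cap of 38 mm outer diameter, 60 mm high, open end down, bore 28 mm and 54 mm deep. Origin: centre of the open lower rim; the closed top is at z = +60 mm. At the start the rim is 76 mm above the table.
- tray: Open orange tray, fixed: 100 x 140 x 30 mm outside (x, y, z), walls and floor 4 mm. Origin: centre of its underside.
- clip: R-clip lying flat on the table: yellow moulded grip 40 x 20 x 16 mm (x, y, z), straight leg of 5 mm steel wire from it along +x (axis at y = 0, z = 3 mm) to x = 118 mm, and a sprung bow of 5 mm wire beside the leg on the +y side. Origin: centre of the underside of the grip. Let go, a clip that is home may droop some 10 degrees in the hole.
- clip_seat (a point): Point on the axis of the clip's leg at the centre of the bow's bulge (clip x = 85 mm, y = 0, z = 3 mm). It lies at the cross hole's middle when the clip is home.
- clip_tip (a point): Tip of the clip's straight leg (clip x = 118 mm, y = 0, z = 3 mm).
- clip_bow (a joint): Spread of the clip's bow, rad: 0 relaxed. The bow's neck, at clip x = 100 mm, leaves 5 mm to the leg's axis, so it must spread 4 to 6 mm (0.05 to 0.08 rad) to spring over the 22 mm shaft; this takes a push of about 5 to 12 N along the leg.
- bottle: Bystander: white bottle, 52 mm diameter, 150 mm high. Origin at its underside.
- jar: Bystander: clear jar with black lid, 64 mm diameter, 80 mm high. Origin at its underside.
- driver: Bystander: screwdriver 170 mm long, lying down.
- giftbox: Bystander: black box 100 x 70 x 35 mm. Origin at its underside.
- tape: Bystander: amber tape roll lying flat, 90 mm diameter, 25 mm high. Origin at its underside.
- cup: Bystander: grey cup, 60 mm diameter, 60 mm high. Origin at its underside.
There are look-alikes about, which are no part of the job. What is shaped like the carrier4 but pink or purple is not meant.

How it is judged:
By the outcome, as a careful person would: the job done as asked, in the order asked, and still so for the second after the job is handed in, with the robot touching nothing.
Of carrier1, carrier2, carrier3, carrier4 only 3 to 4 are there at a start; the rules pass over those that are not, and their reading is None.
At some moment in a run one of carrier1, carrier2, carrier3, carrier4, collar, clip may be knocked a few centimetres aside while the robot is not near it.
It also fails if it takes over 210 s, if anything falls off the work surface, if the arm or the gripper's body presses on something with over 40 N, if the wrist force passes 120 N, or if a joint passes its speed limit or range.

## Robot

A 6-joint arm with a two-finger parallel gripper is mounted at the origin on the work surface. World frame = base frame: x ahead of the robot, y to its left, z up, the work surface at z = 0. Lengths are in m, angles in degrees, forces in N, time in s.
With the tool pointing down it reaches from about 0.3 to 0.75 m from the base axis. Payload 8.5 kg.
Tool frame: the origin (TCP) lies midway between the tips of the shut fingers; the grasp point (between the pads) lies 19 mm behind it; z points along the fingers, y is the line along which they close (so a half turn about z gives the same grasp; the last joint's range is limited). The gripper opens to 85 mm and grips with 20 to 120 N. Pads are 22 mm wide; open, the fingers measure 114 mm over their backs; the gripper's body (76 mm by 85 mm) begins 54 mm behind the grasp point. The pads swing forward as they close: fully open they stand 13 mm farther back than shut.
Start: joints at [57.279, 21.807, 74.336, -0, 83.858, -12.336], TCP at [0.192, 0.516, 0.231] pointing down, gripper open.
Joint ranges: [-178.18, 178.18], [-50.72, 133.34], [12.68, 142.11], [-81.47, 261.47], [9.98, 163.14], [-165.26, 165.26]. Speed limits (degrees/s): [136.94, 136.94, 180, 180, 180, 180].

## Interface

Orientations are given as a 3x3 rotation matrix whose columns are the frame's x, y, z axes.
In Python, from rig import env, viewer, recognise, pinpoint gives the robot as it stands.
- The arm moves only by the tool move_arm, never from a script. Its argument "plan" is text: rows parted by semicolons, each of 7 numbers parted by spaces: the shift along the tool's x, y, z in m, then the turn, a rotation vector about the tool's x, y, z in rad, then the finger opening in m, from 0 to 0.0854. A call has 1 to 12 rows; each row shifts and turns the commanded pose from where the row before left it, along the tool's axes as they then stand; what a row does not reach is not made up. A row lasts 1/8 s, in which the tool goes at most 62.5 mm and 10.7 degrees, less where a joint would pass 70% of its speed; a pose out of reach is approached as far as the arm can. A call is refused whole if a number of a shift passes 0.0625 or a number of a turn 0.188, either way. A call with a gripper value outside its range is refused whole. The fingers move at their own pace and stop on an object; "grip_force" is the grip in N (left out, the last holds). Time passes only in rows, so rows that do not move let the fingers close. It gives the time, the measured TCP pose, the force, the opening and the grip force at its end, in the units of the state.
- env.observe(): the state, without advancing time (a new reading comes with each control period).
- viewer.get_image(name): name is "scene" or "side" or "wrist"; returns (picture, depth): 480x640x3 uint8, red, green, blue; 480x640 float32, m along the optical axis (not along the pixel's ray), 0 where there is no reading.
- viewer.calibration(name): a dict with "fx", "fy", "cx", "cy" (pixels), "R" (3x3) and "t" (3): a world point X has camera coordinates R X + t. Camera axes: x right, y down, z forward; pixel columns grow to the right and rows downward; lengths in m; the calibration is good to about 2 mm. The wrist camera is an equidistant fisheye: a pixel r from the principal point sees the ray r / f radians off the axis. A picture is of the moment at which its call begins: read the wrist's pose just before it. calibration takes no time and is no camera call; for the wrist camera it gives the pose at the moment of the call.
- env.close_job(): hands the job in; it is judged then, once.
Trained networks look in the newest picture that a camera, given by its name, has taken for a name from the list of things; names that differ only in an ending like _2 or _b are one class to them, and where a whole thing is asked for, a point or a joint stands for the part that bears it (a point fixed in the world has none). Each returns a list of dicts, best first, with "conf" (0 to 1); they miss things now and then, are a little off and sometimes report something else, mostly with a low value. They report only what shows in the picture. A call takes as long as a camera call. They do not tell look-alikes from the thing itself.
- recognise(camera, name): "extent" ([centre column, centre row, width, height] in pixels, round what is visible of it).
- pinpoint(camera, name): "pixel" ([column, row] in pixels: a listed point, or the origin of a listed thing).
The state is a dict: "time_s": time; "q": joint angles; "qvel": joint speeds; "joint_efforts": joint torques, N m; "position": TCP position; "tool_rot": TCP orientation; "ft_force": force on the tool from outside, world axes, zero at the start; "wrist_torque": the same for the moment, N m; "grip_width": finger opening in m; "gripper_force": force on a finger pad.
Only numpy, scipy, OpenCV 4.12 (cv2) and the standard library are available. Lean on these libraries where they do the work, as an engineer would, in place of code of your own. Each camera call takes 0.05 s, during which the arm holds its last target. There are 200 camera calls.

## Working session

There is one attempt and no reset: what is moved stays moved. The work goes in short steps, Python scripts to look and compute and a tool call to move; the robot and the scene stay as the last step left them, time stands still between calls to the robot, and variables do not carry over. Pictures are saved under pics/ and viewed, at most 14 in all, crops included, and the job is handed in when it is done.

Besides the shell and the picture viewer there is one more tool, called after "Request:" as name(argument=value, ...), one argument or row to a line, values as JSON. move_arm: Moves the arm, as the interface text tells. Its arguments: {"type":"object","properties":{"plan":{"type":"string"},"grip_force":{"type":"number"}},"required":["plan"]}

```bash
ls; mkdir -p pics
cat > h.py <<'E'
import numpy as np, cv2
from rig import env, viewer, recognise, pinpoint
def grab(n):
    c=viewer.calibration(n); im,d=viewer.get_image(n); return c,im,d
def ray(c,p,fish=False):
    u=np.array([(p[0]-c["cx"])/c["fx"],(p[1]-c["cy"])/c["fy"]])
    if fish:
        r=np.linalg.norm(u); v=np.r_[u*(np.sin(r)/max(r,1e-9)),np.cos(r)]
    else: v=np.r_[u,1]
    R=np.array(c["R"]); return -R.T@np.array(c["t"]), R.T@v
def atz(c,p,z,fish=False):
    o,v=ray(c,p,fish); return o+v*(z-o[2])/v[2]
def proj(c,X,fish=False):
    x=np.array(c["R"])@np.array(X)+np.array(c["t"])
    if fish:
        rr=np.hypot(x[0],x[1]); th=np.arctan2(rr,x[2]); return np.array([c["cx"]+c["fx"]*th*x[0]/rr,c["cy"]+c["fy"]*th*x[1]/rr])
    return np.array([c["cx"]+c["fx"]*x[0]/x[2],c["cy"]+c["fy"]*x[1]/x[2]])
def tri(a,b):
    (o1,v1),(o2,v2)=a,b
    A=np.c_[v1,-v2]; s=np.linalg.lstsq(A,o2-o1,rcond=None)[0]
    p,q=o1+s[0]*v1,o2+s[1]*v2
    return (p+q)/2,np.linalg.norm(p-q)
E
python3 - <<'E'
from h import *
np.set_printoptions(precision=4,suppress=True)
C={}
for n in("scene","side","wrist"):
    c,im,d=grab(n);C[n]=c
    cv2.imwrite(f"pics/{n}0.png",im[...,::-1]); np.save(f"pics/{n}0d.npy",d)
    R=np.array(c["R"]); print(n,c["fx"],"pos",-R.T@c["t"],"fwd",R[2])
    for o in("spindle","cross_hole","carrier1","collar","cap","tray","clip","clip_tip","clip_seat"):
        r=pinpoint(n,o)
        print(o,[(np.round(x["pixel"]).tolist(),round(x["conf"],2),np.round(atz(c,x["pixel"],0,n=="wrist")[:2],3).tolist()) for x in r if x["conf"]>.2])
E
```

```text
pics
scene 611.717284115941 pos [ 1.2381 -0.8109  0.8597] fwd [-0.5693  0.6013 -0.5607]
spindle [([340.0, 286.0], 0.8, [0.531, -0.006])]
cross_hole [([446.0, 219.0], 0.74, [0.55, 0.386])]
carrier1 [([325.0, 178.0], 0.92, [0.166, 0.337]), ([322.0, 370.0], 0.9, [0.676, -0.218]), ([325.0, 215.0], 0.9, [0.303, 0.189]), ([448.0, 220.0], 0.89, [0.556, 0.39]), ([435.0, 263.0], 0.73, [0.638, 0.208])]
collar [([471.0, 304.0], 0.7, [0.78, 0.138]), ([366.0, 240.0], 0.57, [0.458, 0.174])]
cap [([345.0, 257.0], 0.7, [0.468, 0.083]), ([268.0, 282.0], 0.29, [0.402, -0.106])]
tray [([402.0, 313.0], 0.68, [0.688, 0.014]), ([379.0, 383.0], 0.38, [0.774, -0.171])]
clip [([234.0, 312.0], 0.82, [0.424, -0.224]), ([166.0, 322.0], 0.4, [0.345, -0.342])]
clip_tip [([267.0, 281.0], 0.72, [0.398, -0.104])]
clip_seat [([258.0, 290.0], 0.78, [0.408, -0.141])]
side 554.1338886474554 pos [0.3188 1.0853 1.0651] fwd [ 0.0987 -0.7396 -0.6657]
spindle [([299.0, 255.0], 0.66, [0.526, -0.013])]
cross_hole [([295.0, 221.0], 0.76, [0.561, -0.155])]
carrier1 [([376.0, 316.0], 0.87, [0.303, 0.18]), ([238.0, 310.0], 0.68, [0.647, 0.204]), ([430.0, 378.0], 0.68, [0.171, 0.345]), ([263.0, 204.0], 0.64, [0.673, -0.224]), ([264.0, 371.0], 0.6, [0.546, 0.375])]
collar [([314.0, 310.0], 0.58, [0.458, 0.181])]
cap [([296.0, 235.0], 0.64, [0.548, -0.091])]
tray [([238.0, 258.0], 0.82, [0.691, 0.022])]
clip [([225.0, 212.0], 0.62, [0.779, -0.168])]
clip_tip [([344.0, 235.0], 0.43, [0.41, -0.112])]
clip_seat [([346.0, 226.0], 0.55, [0.41, -0.151])]
wrist 371.64829954431775 pos [0.126  0.5396 0.3746] fwd [ 0.2569 -0.0946 -0.9618]
spindle []
cross_hole []
carrier1 [([129.0, 370.0], 0.89, [0.309, 0.189]), ([178.0, 243.0], 0.85, [0.175, 0.351])]
collar [([176.0, 448.0], 0.65, [0.464, 0.172])]
cap []
tray []
clip []
clip_tip []
clip_seat []
```

```bash
python3 -c "
from rig import env;s=env.observe();print(s)"
```

```text
{'time_s': 1.5, 'q': array([ 5.72787387e+01,  2.18060119e+01,  7.43361080e+01, -2.09650732e-03,
        8.38593881e+01, -1.23347444e+01]), 'qvel': array([ 0.03086911, -0.00660541,  0.00399584,  0.06434452,  0.01584579,
        0.03068073]), 'joint_efforts': array([ 8.39000186e-04, -4.48324692e+01, -2.31461209e+01, -1.14981526e-04,
        5.02183884e-04, -3.11530130e-05]), 'position': array([0.19157821, 0.51552313, 0.23132622]), 'tool_rot': array([[-9.37365355e-01,  3.48347802e-01,  1.63803600e-05],
       [ 3.48347801e-01,  9.37365355e-01, -4.18091552e-05],
       [-2.99185093e-05, -3.34843912e-05, -9.99999999e-01]]), 'ft_force': array([-0.07444337,  0.10639266,  0.05838497]), 'wrist_torque': array([ 0.02212462, -0.05673034, -0.03413721]), 'gripper_force': 0.0, 'grip_width': 0.08476603425982313}
```

View pics/scene0.png

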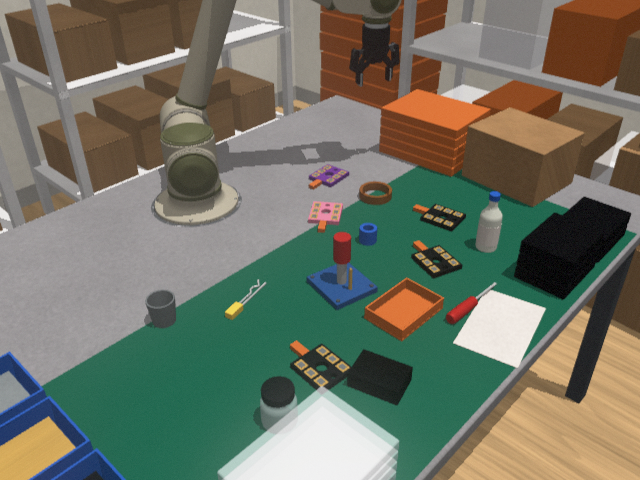

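View pics/side0.png

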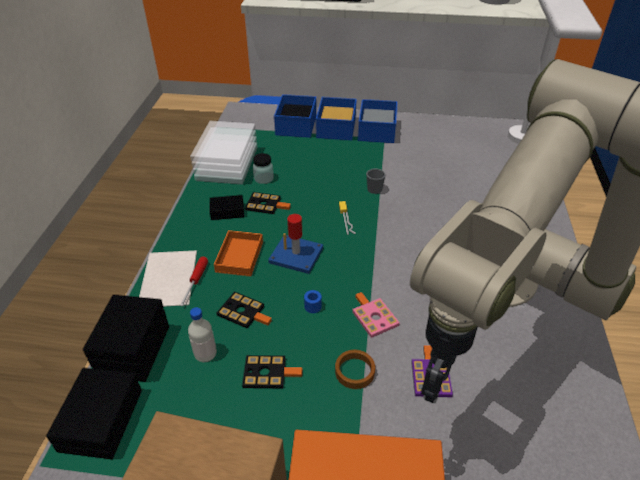

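The two views show black carriers at scene px (322,370), (448,220) and (435,263), so three are present. The pink one at (325,213) and the purple one at (330,176) are decoys. The capped spindle is at (342,275), the blue collar at (368,233), the tray at (404,307) and the clip at (245,298). I'll move to an overview pose.

Request:
move_arm(
  plan="-0.0412 -0.0299 -0.0064 0 0 0 0.085;-0.0412 -0.0299 -0.0064 0 0 0 0.085;-0.0412 -0.0299 -0.0064 0 0 0 0.085;-0.0412 -0.0299 -0.0064 0 0 0 0.085;-0.0412 -0.0299 -0.0064 0 0 0 0.085;-0.0412 -0.0299 -0.0064 0 0 0 0.085;-0.0412 -0.0299 -0.0064 0 0 0 0.085;-0.0412 -0.0299 -0.0064 0 0 0 0.085;-0.0412 -0.0299 -0.0064 0 0 0 0.085;-0.0412 -0.0299 -0.0064 0 0 0 0.085;-0.0412 -0.0299 -0.0064 0 0 0 0.085;0 0 0 0 0 0 0.085",
)

```text
time_s: 3.0
position: [0.5033, 0.0468, 0.3015]
tool_rot: [[-0.936, 0.352, 0.0], [0.352, 0.936, -0.0], [-0.0, -0.0, -1.0]]
ft_force: [0.4, -0.0, 0.3]
grip_width: 0.085
gripper_force: 0.0
```

Run:
```python
from h import *
np.set_printoptions(precision=4,suppress=True)
s=env.observe();print(s["time_s"],s["position"],s["tool_rot"][:,0])
c,im,d=grab("wrist");cv2.imwrite("pics/w1.png",im[...,::-1]);np.save("pics/w1.npy",d)
import pickle;pickle.dump(c,open("pics/w1.pkl","wb"))
Z=dict(spindle=0,cross_hole=.114,carrier1=0,collar=0,cap=.076,tray=0,clip=0,clip_tip=.003,clip_seat=.003)
for o,z in Z.items():
    r=pinpoint("wrist",o)
    print(o,[(np.round(x["pixel"]).tolist(),round(x["conf"],2),np.round(atz(c,x["pixel"],z,True)[:2],3).tolist()) for x in r if x["conf"]>.2])
```

```text
3.0 [0.5033 0.0468 0.3015] [-0.936   0.352  -0.0002]
spindle [([293.0, 231.0], 0.78, [0.535, -0.004])]
cross_hole [([406.0, 128.0], 0.55, [0.456, 0.144])]
carrier1 [([559.0, 146.0], 0.92, [0.547, 0.377]), ([472.0, 249.0], 0.91, [0.64, 0.208]), ([378.0, 3.0], 0.9, [0.304, 0.193]), ([197.0, 363.0], 0.6, [0.673, -0.219])]
collar [([406.0, 126.0], 0.97, [0.46, 0.17]), ([470.0, 246.0], 0.75, [0.635, 0.205]), ([252.0, 405.0], 0.21, [0.772, -0.172])]
cap [([282.0, 248.0], 0.66, [0.531, -0.009]), ([251.0, 406.0], 0.38, [0.716, -0.133])]
tray [([351.0, 328.0], 0.97, [0.689, 0.019]), ([115.0, 216.0], 0.57, [0.427, -0.227])]
clip []
clip_tip [([180.0, 166.0], 0.89, [0.406, -0.106])]
clip_seat [([156.0, 176.0], 0.62, [0.404, -0.142])]
```

View pics/w1.png

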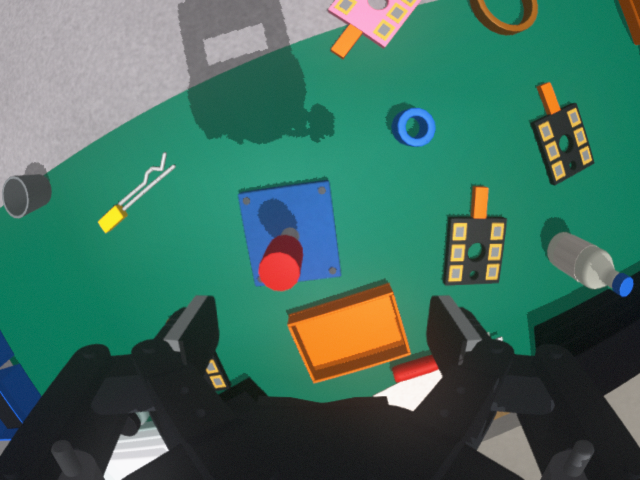

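The wrist view shows the spindle base at (290,230), cap top at (281,270), tray at (350,332), collar at (415,127), two carriers at (475,250) and (565,143), and the clip from (112,220) to (172,165). Next I'll measure precise poses.

```bash
cat >> h.py <<'E'
X0,Y0,PX=0.3,-0.4,0.0005
def ortho(c,im,z,fish=True,x1=0.85,y1=0.55):
    xs=np.arange(X0,x1,PX); ys=np.arange(Y0,y1,PX)
    X,Y=np.meshgrid(xs,ys); P=np.stack([X,Y,np.full_like(X,z)],-1)@np.array(c["R"]).T+np.array(c["t"])
    if fish:
        rr=np.hypot(P[...,0],P[...,1]); k=np.arctan2(rr,P[...,2])/np.maximum(rr,1e-9)
    else: k=1/P[...,2]
    return cv2.remap(im,(c["cx"]+c["fx"]*k*P[...,0]).astype(np.float32),(c["cy"]+c["fy"]*k*P[...,1]).astype(np.float32),1)
HUE=dict(blue=(100,125,90),orange=(5,16,150),yellow=(22,33,150),red=(0,4,150))
def blobs(o,col,near=None,rad=.08,minpx=150):
    h=cv2.cvtColor(o,cv2.COLOR_RGB2HSV)
    if col=="black": m=(o.max(-1)<60).astype(np.uint8)
    else:
        a,b,s=HUE[col]; m=cv2.inRange(h,(a,s,60),(b,255,255))
    if near is not None:
        k=np.zeros_like(m); cv2.circle(k,(int((near[0]-X0)/PX),int((near[1]-Y0)/PX)),int(rad/PX),255,-1); m=m&k if col!="black" else m*(k>0)
    out=[]
    for ct in cv2.findContours(m,cv2.RETR_EXTERNAL,cv2.CHAIN_APPROX_NONE)[0]:
        if cv2.contourArea(ct)<minpx: continue
        (x,y),(w,hh),an=cv2.minAreaRect(ct)
        if w<hh: w,hh,an=hh,w,an+90
        out.append((X0+x*PX,Y0+y*PX,w*PX*1000,hh*PX*1000,an%180))
    return sorted(out,key=lambda t:-t[2]*t[3])
def plan(target,yaw,n,s=None):
    """rows from the measured pose to target (tool down, tool-x heading yaw deg)"""
    s=s or env.observe(); p=np.array(s["position"]); x=s["tool_rot"][:,0]; y0=np.degrees(np.arctan2(x[1],x[0]))
    dy=(yaw-y0+180)%360-180; st=dy/n; d=(np.array(target)-p)/n
    for i in range(n):
        a=np.radians(y0+st*i); ex=np.array([np.cos(a),np.sin(a),0]); ey=np.array([np.sin(a),-np.cos(a),0])
        print("%.4f %.4f %.4f 0 0 %.4f;"%(d@ex,d@ey,-d[2],-np.radians(st)), end=" ") if (i==0 or abs(dy)>.3) else None
    print("| x",n,"norm",round(np.linalg.norm(d)*1000,1),"step deg",round(st,1))
E
python3 - <<'E'
from h import *
import pickle
np.set_printoptions(precision=4,suppress=True)
c=pickle.load(open("pics/w1.pkl","rb"));W=cv2.imread("pics/w1.png")[...,::-1].copy()
cs,cd=viewer.calibration("scene"),viewer.calibration("side")
S=cv2.imread("pics/scene0.png")[...,::-1].copy();D=cv2.imread("pics/side0.png")[...,::-1].copy()
def show(n,z,col,near,rad=.08,k=2):
    for nm,cc,i,f in(("w",c,W,True),("s",cs,S,False),("d",cd,D,False)):
        print(n,nm,[np.round(b,3).tolist() for b in blobs(ortho(cc,i,z,f),col,near,rad)][:k])
show("base",.016,"blue",(.53,-.005),.1,1)
show("tray",.03,"orange",(.69,.02),.1,1)
for p in((.547,.38),(.64,.208),(.673,-.22)): show("lug",.012,"orange",p,.1,1)
show("collar",.04,"blue",(.46,.17),.05,1)
show("clip",.016,"yellow",(.42,-.22),.06,1)
show("captop",.136,"red",(.53,-.005),.06,1)
def t(n,a,b): print(n,*tri(a,b))
t("cap",ray(c,(282,248),True),ray(cd,(296,235)))
t("cap_sd",ray(cs,(345,257)),ray(cd,(296,235)))
t("collar",ray(c,(406,126),True),ray(cs,(366,240)))
t("tip",ray(c,(180,166),True),ray(cs,(267,281)))
t("seat",ray(c,(156,176),True),ray(cs,(258,290)))
t("tray",ray(c,(351,328),True),ray(cs,(402,313)))
t("c1",ray(c,(472,249),True),ray(cs,(435,263)))
t("c2",ray(c,(559,146),True),ray(cs,(448,220)))
t("c3",ray(cs,(322,370)),ray(cd,(263,204)))
E
```

```text
base w [[0.535, -0.007, 120.616, 109.256, 166.897]]
base s [[0.541, -0.013, 132.076, 118.059, 166.82]]
base d [[0.535, -0.003, 122.177, 122.063, 166.827]]
tray w [[0.684, 0.016, 139.833, 113.678, 88.519]]
tray s [[0.699, 0.004, 163.957, 116.526, 88.5]]
tray d [[0.686, 0.028, 166.876, 109.436, 88.493]]
lug w [[0.479, 0.371, 41.79, 25.032, 8.13]]
lug s [[0.481, 0.367, 40.334, 31.743, 5.807]]
lug d [[0.48, 0.375, 41.537, 24.654, 6.71]]
lug w [[0.578, 0.229, 41.742, 22.452, 161.565]]
lug s [[0.579, 0.227, 41.033, 26.369, 160.346]]
lug d [[0.579, 0.232, 46.272, 25.488, 158.962]]
lug w []
lug s [[0.61, -0.216, 39.613, 22.942, 175.914]]
lug d [[0.609, -0.21, 45.656, 30.612, 173.29]]
collar w [[0.463, 0.169, 49.0, 43.5, 90.0]]
collar s [[0.472, 0.161, 72.107, 43.659, 129.472]]
collar d [[0.461, 0.185, 71.173, 43.952, 96.34]]
clip w [[0.428, -0.223, 46.921, 21.362, 102.995]]
clip s [[0.434, -0.231, 46.931, 27.123, 102.381]]
clip d [[0.426, -0.221, 54.969, 21.535, 102.653]]
captop w [[0.535, -0.007, 36.672, 34.659, 153.435]]
captop s [[0.548, -0.021, 71.608, 35.441, 133.386]]
captop d [[0.531, 0.015, 81.615, 36.164, 99.293]]
cap [ 0.5317 -0.0086  0.0761] 0.0011690045201595953
cap_sd [ 0.5346 -0.0007  0.0804] 0.008522904314936275
collar [0.4605 0.1696 0.0024] 0.0003206552793072939
tip [ 0.4039 -0.107   0.0034] 0.004556242792541973
seat [ 0.4054 -0.1416  0.0007] 0.004449973524178129
tray [ 0.6885  0.0174 -0.0012] 0.004002964282632475
c1 [0.6394 0.2075 0.001 ] 0.00031301666506630194
c2 [ 0.5521  0.3864 -0.0057] 0.011808988040660084
c3 [ 0.6741 -0.2199  0.0011] 0.0033455577234375307
```

Run:
```python
from h import *
plan((.535,-.007,.2),166.9,4)
import pickle
c=viewer.calibration("side");a=np.radians(-13.1)
print("pin px side",proj(c,(.535+.032*np.cos(a),-.007+.032*np.sin(a),.072)), "opp",proj(c,(.535-.032*np.cos(a),-.007-.032*np.sin(a),.072)))
```

```text
-0.0128 -0.0104 0.0255 0 0 -0.0316; -0.0124 -0.0108 0.0255 0 0 -0.0316; -0.0121 -0.0112 0.0255 0 0 -0.0316; -0.0117 -0.0116 0.0255 0 0 -0.0316; | x 4 norm 30.3 step deg 1.8
pin px side [283.99690058 233.75174383] opp [305.99115532 239.24547248]
```

Request:
move_arm(
  plan="-0.0128 -0.0104 0.0255 0 0 -0.0316 0.085;-0.0124 -0.0108 0.0255 0 0 -0.0316 0.085;-0.0121 -0.0112 0.0255 0 0 -0.0316 0.085;-0.0117 -0.0116 0.0255 0 0 -0.0316 0.085;0 0 0.03 0 0 0 0.085;0 0 0.03 0 0 0 0.085;0 0 0.025 0 0 0 0.085;0 0 0.01 0 0 0 0.085;0 0 0 0 0 0 0.085",
)

```text
time_s: 4.62
position: [0.5352, -0.0074, 0.1048]
tool_rot: [[-0.974, 0.227, -0.0], [0.227, 0.974, 0.0], [0.0, -0.0, -1.0]]
ft_force: [0.6, 0.0, -0.0]
grip_width: 0.0851
gripper_force: 0.0
```

Request:
move_arm(
  plan="0 0 0 0 0 0 0.03;0 0 0 0 0 0 0.03;0 0 0 0 0 0 0.03;0 0 0 0 0 0 0.03;0 0 0 0 0 0 0.03;0 0 0 0 0 0 0.03",
  grip_force=30,
)

```text
time_s: 5.38
position: [0.5354, -0.0075, 0.1055]
tool_rot: [[-0.974, 0.227, 0.001], [0.227, 0.974, -0.0], [-0.001, -0.0, -1.0]]
ft_force: [-1.2, -0.7, 5.3]
grip_width: 0.0368
gripper_force: 29.4
```

Request:
move_arm(
  plan="0 0 -0.02 0 0 0 0.03;0 0 -0.03 0 0 0 0.03;0 0 -0.03 0 0 0 0.03;0 0 0 0 0 0 0.03",
)

```text
time_s: 5.88
position: [0.5359, -0.0076, 0.1866]
tool_rot: [[-0.974, 0.227, 0.004], [0.227, 0.974, -0.001], [-0.004, -0.0, -1.0]]
ft_force: [0.4, 0.5, -1.0]
grip_width: 0.0369
gripper_force: 30.0
```

Run:
```python
from h import *
s=env.observe();print(s["position"],s["gripper_force"])
c,im,d=grab("wrist");cv2.imwrite("pics/w2.png",im[...,::-1])
plan((.688,.018,.185),166.9,4)
```

```text
[ 0.5359489  -0.00760391  0.18655872] 30.021733045578003
-0.0357 0.0149 0.0000 0 0 -0.0002; | x 4 norm 38.7 step deg 0.0
```

View pics/w2.png

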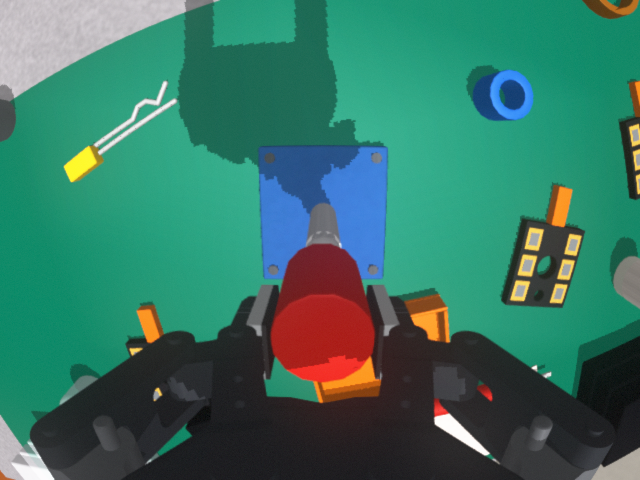

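The cap is held upright between the pads at (322,320) and is clear of the shaft. Next: into the tray.

Request:
move_arm(
  plan="-0.0357 0.0149 0 0 0 0 0.03;-0.0357 0.0149 0 0 0 0 0.03;-0.0357 0.0149 0 0 0 0 0.03;-0.0357 0.0149 0 0 0 0 0.03;0 0 0.04 0 0 0 0.03;0 0 0.04 0 0 0 0.03;0 0 0.04 0 0 0 0.03;0 0 0.02 0 0 0 0.03;0 0 0.007 0 0 0 0.03;0 0 0.003 0 0 0 0.03;0 0 0 0 0 0 0.03",
)

```text
time_s: 7.3
position: [0.6881, 0.0181, 0.0353]
tool_rot: [[-0.974, 0.227, 0.001], [0.227, 0.974, -0.0], [-0.001, 0.0, -1.0]]
ft_force: [0.3, -0.1, -0.3]
grip_width: 0.0362
gripper_force: 30.1
```

Request:
move_arm(
  plan="0 0 0.0015 0 0 0 0.03;0 0 0 0 0 0 0.03;0 0 0 0 0 0 0.05;0 0 0 0 0 0 0.085;0 0 0 0 0 0 0.085;0 0 0 0 0 0 0.085;0 0 -0.02 0 0 0 0.085;0 0 -0.06 0 0 0 0.085;0 0 -0.06 0 0 0 0.085;0.06 0 -0.06 0 0 0 0.085;0.06 0 -0.03 0 0 0 0.085;0.03 0 0 0 0 0 0.085",
)

```text
time_s: 8.8
position: [0.5597, 0.0483, 0.2482]
tool_rot: [[-0.974, 0.227, 0.005], [0.227, 0.974, -0.001], [-0.005, 0.001, -1.0]]
ft_force: [0.7, -0.1, 1.0]
grip_width: 0.0848
gripper_force: 0.0
```

```bash
cat > look.py <<'E'
from h import *
import sys
np.set_printoptions(precision=4,suppress=True)
s=env.observe();print(s["time_s"],s["position"])
c,im,d=grab("wrist");cv2.imwrite(f"pics/{sys.argv[1]}.png",im[...,::-1])
def show(n,z,col,near,rad=.1): print(n,[np.round(b,4).tolist() for b in blobs(ortho(c,im,z),col,near,rad)][:1])
show("base",.016,"blue",(.535,-.007))
for p in((.5,.38),(.6,.208),(.633,-.22)): show("lug",.012,"orange",p,.06)
show("collar",.04,"blue",(.46,.17),.06); show("clip",.016,"yellow",(.42,-.22),.07)
show("tray",.03,"orange",(.69,.02));show("cap",.064,"red",(.69,.02))
for o,z in dict(spindle=0,cross_hole=.114,carrier1=0,collar=0,cap=.004,tray=0,clip=0,clip_tip=.003,clip_seat=.003).items():
    print(o,[(np.round(x["pixel"]).tolist(),round(x["conf"],2),np.round(atz(c,x["pixel"],z,True)[:2],4).tolist()) for x in pinpoint("wrist",o) if x["conf"]>.3])
E
python3 look.py w3
```

```text
8.8 [0.5597 0.0483 0.2482]
base [[0.5352, -0.0067, 119.1007, 109.2162, 166.9742]]
lug [[0.4798, 0.37, 41.2376, 26.105, 7.4314]]
lug [[0.5787, 0.2288, 40.9515, 22.7684, 161.565]]
lug [[0.6087, -0.2112, 43.6679, 25.4353, 174.6442]]
collar [[0.463, 0.168, 51.0, 43.0, 90.0]]
clip [[0.4288, -0.2226, 47.5014, 23.0189, 102.6526]]
tray [[0.6849, 0.0162, 139.8729, 111.0087, 88.5498]]
cap [[0.6745, 0.0202, 63.0739, 35.4261, 171.8699]]
spindle [([269.0, 188.0], 0.6, [0.5335, -0.0039])]
cross_hole [([243.0, 211.0], 0.65, [0.5338, -0.0085])]
carrier1 [([584.0, 138.0], 0.73, [0.549, 0.3847]), ([143.0, 333.0], 0.62, [0.6746, -0.2227]), ([150.0, 100.0], 0.45, [0.4023, -0.1118])]
collar [([415.0, 87.0], 0.66, [0.4614, 0.1715])]
cap [([318.0, 313.0], 0.95, [0.688, 0.014])]
tray [([322.0, 310.0], 0.9, [0.6871, 0.019])]
clip [([79.0, 152.0], 0.67, [0.4282, -0.2247]), ([205.0, 385.0], 0.45, [0.7691, -0.165])]
clip_tip [([148.0, 100.0], 0.91, [0.4024, -0.1122])]
clip_seat [([128.0, 114.0], 0.88, [0.4086, -0.1413]), ([472.0, 236.0], 0.42, [0.637, 0.2071])]
```

View pics/w3.png

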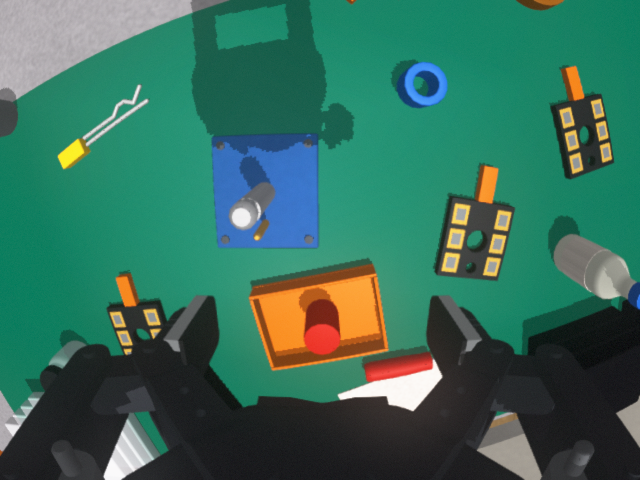

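The cap stands in the tray at (322,330), and the bare shaft with its pin is at (250,210). Next: carrier B.

Run:
```python
from h import *
plan((.5755,.2295,.10),161.4,5)
```

```text
0.0056 0.0361 0.0290 0 0 0.0190; 0.0063 0.0360 0.0290 0 0 0.0190; 0.0069 0.0358 0.0290 0 0 0.0190; 0.0076 0.0357 0.0290 0 0 0.0190; 0.0083 0.0356 0.0290 0 0 0.0190; | x 5 norm 46.6 step deg -1.1
```

Request:
move_arm(
  plan="0.0056 0.0361 0.029 0 0 0.019 0.05;0.0063 0.036 0.029 0 0 0.019 0.05;0.0069 0.0358 0.029 0 0 0.019 0.05;0.0076 0.0357 0.029 0 0 0.019 0.05;0.0083 0.0356 0.029 0 0 0.019 0.05;0 0 0.04 0 0 0 0.05;0 0 0.035 0 0 0 0.05;0 0 0.015 0 0 0 0.05;0 0 0 0 0 0 0.05;0 0 0.004 0 0 0 0.05;0 0 0 0 0 0 0.05",
)

```text
time_s: 10.68
position: [0.5754, 0.2298, 0.0072]
tool_rot: [[-0.948, 0.319, 0.001], [0.319, 0.948, 0.0], [-0.001, 0.001, -1.0]]
ft_force: [-0.6, 0.8, 0.2]
grip_width: 0.0497
gripper_force: 0.0
```

Request:
move_arm(
  plan="0 0 0 0 0 0 0.01;0 0 0 0 0 0 0.01;0 0 0 0 0 0 0.01;0 0 0 0 0 0 0.01;0 0 0 0 0 0 0.01",
  grip_force=50,
)

```text
time_s: 11.3
position: [0.5753, 0.2298, 0.007]
tool_rot: [[-0.948, 0.319, 0.001], [0.319, 0.948, 0.0], [-0.001, 0.0, -1.0]]
ft_force: [-0.4, -0.6, 4.8]
grip_width: 0.0159
gripper_force: 49.3
```

Request:
move_arm(
  plan="0 0 -0.02 0 0 0 0.01;0 0 -0.04 0 0 0 0.01;0 0 -0.05 0 0 0 0.01;0 0 -0.05 0 0 0 0.01;0 0 0 0 0 0 0.01",
)

```text
time_s: 11.92
position: [0.5763, 0.2301, 0.1702]
tool_rot: [[-0.948, 0.319, 0.007], [0.319, 0.948, 0.001], [-0.007, 0.004, -1.0]]
ft_force: [-0.3, -1.0, -1.2]
grip_width: 0.0159
gripper_force: 48.9
```

```bash
cat > held.py <<'E'
from h import *
import sys
np.set_printoptions(precision=4,suppress=True)
s=env.observe(); p=s["position"]; R=s["tool_rot"]; print(s["time_s"],p,s["grip_width"],R[2])
c,im,d=grab("wrist");cv2.imwrite(f"pics/{sys.argv[1]}.png",im[...,::-1])
off=float(sys.argv[2]) # underside z relative to TCP
for o in("carrier1",):
    for x in pinpoint("wrist",o):
        if x["conf"]>.2:
            w=atz(c,x["pixel"],p[2]+off,True); print(o,x["pixel"],round(x["conf"],2),"world",w,"tool",R.T@(w-p))
# dark hole / plate in tool frame, at top plane
z=p[2]+off+.012
def T(u): return R.T@(atz(c,u,z,True)-p)
E
python3 held.py h1 -.0055
```

```text
11.925 [0.5763 0.2301 0.1702] 0.015854188824070328 [-0.0066  0.0037 -1.    ]
carrier1 [38.3, 389.4] 0.9 world [0.5893 0.0254 0.1647] tool [-0.0775 -0.1899  0.0053]
carrier1 [473.7, 133.3] 0.8 world [0.5271 0.3131 0.1647] tool [0.0732 0.063  0.0052]
carrier1 [321.5, 411.3] 0.75 world [0.6398 0.2083 0.1647] tool [-0.0671 -0.0005  0.0059]
```

View pics/h1.png

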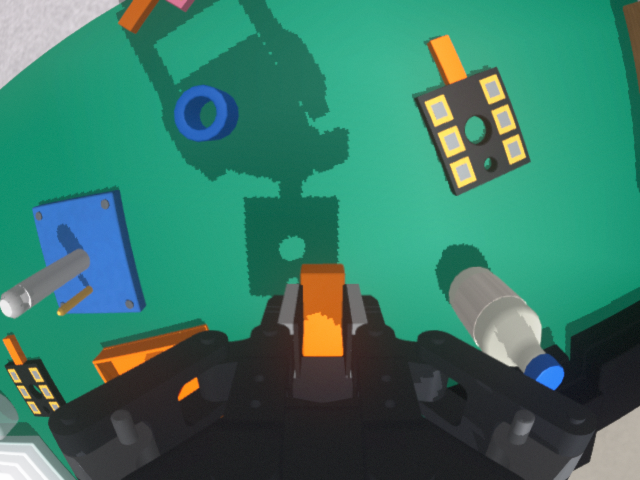

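The carrier is held by the lug at (322,310), and its plate casts a level shadow at (290,245). I'll hover it over the shaft and check with the fixed cameras.

Run:
```python
from h import *
s=env.observe();p=s["position"];R=s["tool_rot"];c=viewer.calibration("wrist")
print(R.T@(atz(c,(322,317),p[2]-.007+.012,True)-p), R.T@(atz(c,(322,265),p[2]-.007,True)-p))
plan((.4692,.0086,.17),166.9,6)
```

```text
[-0.0037012  -0.00023576 -0.00500313] [ 0.01517717 -0.0002417   0.00701344]
0.0049 -0.0405 -0.0007 0 0 -0.0160; 0.0055 -0.0404 -0.0007 0 0 -0.0160; 0.0062 -0.0403 -0.0007 0 0 -0.0160; 0.0068 -0.0402 -0.0007 0 0 -0.0160; 0.0075 -0.0401 -0.0007 0 0 -0.0160; 0.0081 -0.0400 -0.0007 0 0 -0.0160; | x 6 norm 40.8 step deg 0.9
```

Request:
move_arm(
  plan="0.0049 -0.0405 -0.0007 0 0 -0.016 0.01;0.0055 -0.0404 -0.0007 0 0 -0.016 0.01;0.0062 -0.0403 -0.0007 0 0 -0.016 0.01;0.0068 -0.0402 -0.0007 0 0 -0.016 0.01;0.0075 -0.0401 -0.0007 0 0 -0.016 0.01;0.0081 -0.04 -0.0007 0 0 -0.016 0.01;0 0 0 0 0 0 0.01;0 0 0 0 0 0 0.01",
)

```text
time_s: 13.02
position: [0.4695, 0.0092, 0.1696]
tool_rot: [[-0.974, 0.227, -0.002], [0.227, 0.974, 0.001], [0.002, 0.0, -1.0]]
ft_force: [-0.4, 0.0, -0.8]
grip_width: 0.0159
gripper_force: 49.0
```

Run:
```python
from h import *
s=env.observe();p=s["position"];R=s["tool_rot"];print(p,R[:,0],R[2])
out=[]
for n,cx,cy in(("scene",350,240),("side",298,225)):
    c,im,d=grab(n)
    k=im[cy-50:cy+50,cx-50:cx+50]; out.append(cv2.resize(k[...,::-1],(400,400),interpolation=cv2.INTER_CUBIC))
    for x in pinpoint(n,"carrier1"):
        w=atz(c,x["pixel"],p[2]-.007)
        if np.linalg.norm(w[:2]-[.535,-.007])<.05: print(n,x,w)
    print("expected shaft top",proj(c,(.5352,-.0068,.13)),"exp hole",proj(c,(.5352,-.0068,p[2]-.007)))
cv2.imwrite("pics/hov.png",np.hstack(out))
```

```text
[0.46954588 0.00915186 0.16961853] [-0.97392294  0.22687006  0.00202095] [ 2.02094679e-03  2.65223962e-04 -9.99997923e-01]
scene {'pixel': [343.7, 229.4], 'conf': 0.85} [ 0.54721182 -0.01480251  0.16261853]
expected shaft top [341.74792335 238.61420549] exp hole [341.91781921 225.68842288]
side {'pixel': [290.0, 208.6], 'conf': 0.74} [ 0.54567737 -0.01271474  0.16261853]
expected shaft top [294.06930679 220.02149044] exp hole [293.61397168 210.34791319]
```

View pics/hov.png

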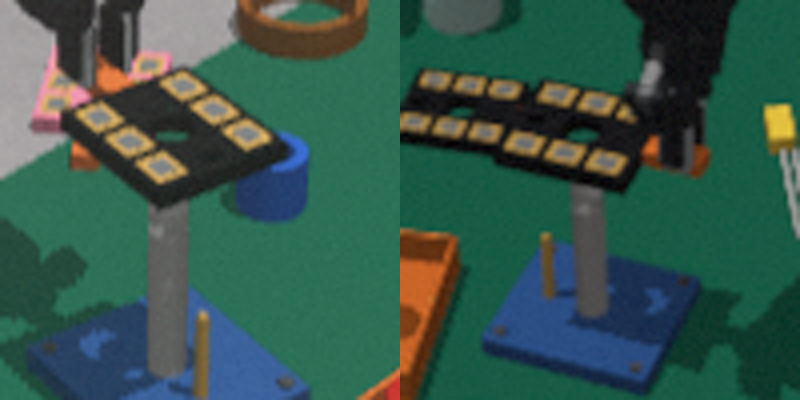

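The scene crop (172,135) and side crop (582,133) show the plate hole within about 1 px of the shaft axis. I'll descend with force checks.

Request:
move_arm(
  plan="0 0 0.015 0 0 0 0.01;0 0 0.01 0 0 0 0.01;0 0 0.008 0 0 0 0.01;0 0 0.008 0 0 0 0.01;0 0 0.008 0 0 0 0.01;0 0 0 0 0 0 0.01",
)

```text
time_s: 13.98
position: [0.4695, 0.0088, 0.1211]
tool_rot: [[-0.974, 0.226, -0.001], [0.226, 0.974, 0.0], [0.001, -0.0, -1.0]]
ft_force: [-0.0, -0.1, -0.1]
grip_width: 0.0158
gripper_force: 49.0
```

Request:
move_arm(
  plan="0 0 0.012 0 0 0 0.01;0 0 0.012 0 0 0 0.01;0 0 0.01 0 0 0 0.01;0 0 0.008 0 0 0 0.01;0 0 0.008 0 0 0 0.01;0 0 0 0 0 0 0.01",
)

```text
time_s: 14.72
position: [0.4696, 0.0088, 0.0711]
tool_rot: [[-0.974, 0.226, -0.001], [0.226, 0.974, 0.0], [0.001, -0.0, -1.0]]
ft_force: [-0.7, 0.3, -0.6]
grip_width: 0.0163
gripper_force: 49.0
```

Request:
move_arm(
  plan="0 0 0.012 0 0 0 0.01;0 0 0.012 0 0 0 0.01;0 0 0.01 0 0 0 0.01;0 0 0.007 0 0 0 0.01;0 0 0.004 0 0 0 0.01;0 0 0.001 0 0 0 0.01;0 0 0 0 0 0 0.01",
)

```text
time_s: 15.6
position: [0.4699, 0.0088, 0.0257]
tool_rot: [[-0.974, 0.226, 0.0], [0.226, 0.974, -0.0], [-0.0, -0.0, -1.0]]
ft_force: [-0.3, 0.4, -0.6]
grip_width: 0.0155
gripper_force: 49.0
```

Run:
```python
from h import *
s=env.observe();print(s["position"],s["ft_force"],s["wrist_torque"],s["grip_width"])
```

```text
[0.46987659 0.00877427 0.02571856] [-0.26556906  0.41579492 -0.64784261] [0.08498464 0.0324543  0.05832418] 0.015483064445824849
```

Request:
move_arm(
  plan="0 0 0.002 0 0 0 0.01;0 0 0 0 0 0 0.01;0 0 0 0 0 0 0.04;0 0 0 0 0 0 0.045;0 0 0 0 0 0 0.045;0 0 -0.03 0 0 0 0.045;0 0 -0.06 0 0 0 0.045;0 0 -0.06 0 0 0 0.045;0 0 -0.03 0 0 0 0.045;0 0 0 0 0 0 0.045",
)

```text
time_s: 16.85
position: [0.4705, 0.0087, 0.2055]
tool_rot: [[-0.974, 0.226, 0.005], [0.226, 0.974, -0.001], [-0.005, -0.0, -1.0]]
ft_force: [-0.7, -0.5, -0.7]
grip_width: 0.0448
gripper_force: 0.0
```

Run:
```python
from h import *
plan((.56,-.2,.22),175,6)
```

```text
-0.0224 -0.0305 -0.0024 0 0 -0.0235; -0.0217 -0.0310 -0.0024 0 0 -0.0235; -0.0209 -0.0315 -0.0024 0 0 -0.0235; -0.0202 -0.0320 -0.0024 0 0 -0.0235; -0.0194 -0.0325 -0.0024 0 0 -0.0235; -0.0187 -0.0329 -0.0024 0 0 -0.0235; | x 6 norm 37.9 step deg 1.3
```

Request:
move_arm(
  plan="-0.0224 -0.0305 -0.0024 0 0 -0.0235 0.06;-0.0217 -0.031 -0.0024 0 0 -0.0235 0.06;-0.0209 -0.0315 -0.0024 0 0 -0.0235 0.06;-0.0202 -0.032 -0.0024 0 0 -0.0235 0.06;-0.0194 -0.0325 -0.0024 0 0 -0.0235 0.06;-0.0187 -0.0329 -0.0024 0 0 -0.0235 0.06;0 0 0 0 0 0 0.06;0 0 0 0 0 0 0.06",
)

```text
time_s: 17.85
position: [0.5587, -0.1991, 0.2167]
tool_rot: [[-0.996, 0.087, -0.002], [0.087, 0.996, 0.001], [0.002, 0.001, -1.0]]
ft_force: [0.3, 0.0, 0.0]
grip_width: 0.0601
gripper_force: 0.0
```

```bash
cat > carr.py <<'E'
from h import *
import sys
np.set_printoptions(precision=4,suppress=True)
s=env.observe();print(s["time_s"],s["position"])
near=np.array([float(a) for a in sys.argv[2:4]])
c,im,d=grab("wrist");cv2.imwrite(f"pics/{sys.argv[1]}.png",im[...,::-1])
H=None
for x in pinpoint("wrist","carrier1"):
    w=atz(c,x["pixel"],0,True)
    if np.linalg.norm(w[:2]-near)<.08: print("hole",x,w); H=w if H is None else H
for z in(.012,.0):
    o=ortho(c,im,z); print(z,"lug",[np.round(b,4).tolist() for b in blobs(o,"orange",near,.095)],"plate",[np.round(b,4).tolist() for b in blobs(o,"black",near,.075)][:1])
h=cv2.cvtColor(ortho(c,im,.012),cv2.COLOR_RGB2HSV); m=cv2.inRange(h,(17,70,90),(32,255,255))
k=np.zeros_like(m);cv2.circle(k,(int((near[0]-X0)/PX),int((near[1]-Y0)/PX)),int(.06/PX),255,-1);m&=k
pts=cv2.findNonZero(m)
if pts is not None:
    (x,y),(w,hh),an=cv2.minAreaRect(pts); print("pads rect",X0+x*PX,Y0+y*PX,w*PX,hh*PX,an)
E
python3 carr.py c3 .674 -.22; python3 look.py c3b | grep -E "base|cross"
```

```text
17.85 [ 0.5587 -0.1991  0.2167]
hole {'pixel': [311.6, 315.7], 'conf': 0.58} [ 0.6766 -0.2207  0.    ]
0.012 lug [[0.5941, -0.217, 27.1861, 13.6827, 134.1931]] plate [[0.7306, -0.1861, 69.5425, 21.8124, 107.1985]]
0.0 lug [[0.5977, -0.2178, 27.8728, 14.2707, 133.4518]] plate [[0.7358, -0.1899, 59.286, 14.1531, 107.2815]]
pads rect 0.6646145629882813 -0.21869424438476565 0.07497525024414063 0.10092822265625 84.98689270019531
base [[0.5343, -0.0094, 119.6253, 114.0038, 167.0054]]
cross_hole [([567.0, 190.0], 0.77, [0.5367, -0.0041]), ([574.0, 348.0], 0.45, [0.6878, 0.0308]), ([512.0, 304.0], 0.36, [0.6278, -0.0495]), ([360.0, 381.0], 0.32, [0.6833, -0.1784])]
```

View pics/c3.png

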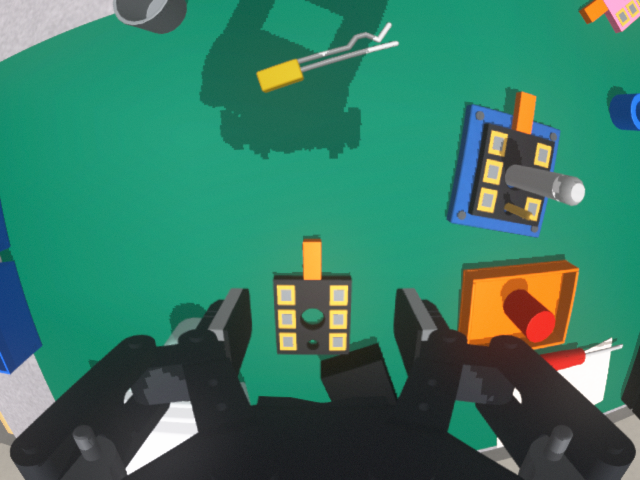

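Carrier B lies flat on the base at (515,180). Carrier C has its hole at (313,317), pin hole at (313,344) and lug end at (313,238).

Run:
```python
from h import *
c=viewer.calibration("wrist")
for u,z in(((313,317),.012),((313,344),.012),((313,238),.006),((312,279),.012)): print(u,atz(c,u,z,True))
P=atz(c,(312.5,240),.012,True); H=atz(c,(313,317),.012,True); v=P-H
print(np.degrees(np.arctan2(v[1],v[0])),np.linalg.norm(v))
```

```text
(313, 317) [ 0.67380499 -0.21950182  0.012     ]
(313, 344) [ 0.70757881 -0.22280084  0.012     ]
(313, 238) [ 0.58910233 -0.21154625  0.006     ]
(312, 279) [ 0.63031017 -0.21632761  0.012     ]
174.86983261200982 0.08473979245654947
```

Request:
move_arm(
  plan="-0.0162 -0.0034 0.039 0 0 0 0.05;-0.0162 -0.0034 0.039 0 0 0 0.05;-0.0162 -0.0034 0.0387 0 0 0 0.05;0 0 0.04 0 0 0 0.05;0 0 0.035 0 0 0 0.05;0 0 0.0145 0 0 0 0.05;0 0 0.003 0 0 0 0.05;0 0 0 0 0 0 0.05",
)

```text
time_s: 19.45
position: [0.6073, -0.2146, 0.01]
tool_rot: [[-0.996, 0.087, 0.002], [0.087, 0.996, -0.001], [-0.002, -0.001, -1.0]]
ft_force: [0.7, 0.4, 0.3]
grip_width: 0.0502
gripper_force: 0.0
```

Request:
move_arm(
  plan="0 0 0 0 0 0 0.01;0 0 0 0 0 0 0.01;0 0 0 0 0 0 0.01;0 0 0 0 0 0 0.01;0 0 0 0 0 0 0.01",
  grip_force=50,
)

```text
time_s: 20.08
position: [0.6071, -0.2145, 0.0099]
tool_rot: [[-0.996, 0.087, 0.001], [0.087, 0.996, -0.001], [-0.001, -0.001, -1.0]]
ft_force: [-0.1, 0.9, 5.6]
grip_width: 0.015
gripper_force: 48.8
```

Run:
```python
from h import *
s=env.observe();p=s["position"];print(p,s["tool_rot"],s["grip_width"])
print(s["tool_rot"].T@(np.array([.6738,-.2196,0])-p))
```

```text
[ 0.60710913 -0.21447095  0.00990731] [[-9.96189265e-01  8.72069380e-02  1.37741517e-03]
 [ 8.72057684e-02  9.96189925e-01 -8.87671995e-04]
 [-1.44957828e-03 -7.64170764e-04 -9.99998657e-01]] 0.014971136649212161
[-0.06686965  0.00071397  0.01000372]
```

Gripped too high (TCP 10 mm). I'll reopen, lower and regrip.

Request:
move_arm(
  plan="0 0 0 0 0 0 0.04;0 0 0 0 0 0 0.04;0 0 0.003 0 0 0 0.04;0 0 0.001 0 0 0 0.04;0 0 0 0 0 0 0.01;0 0 0 0 0 0 0.01;0 0 0 0 0 0 0.01;0 0 0 0 0 0 0.01;0 0 0 0 0 0 0.01",
)

```text
time_s: 21.2
position: [0.6068, -0.2143, 0.0049]
tool_rot: [[-0.996, 0.087, 0.0], [0.087, 0.996, -0.0], [-0.0, -0.0, -1.0]]
ft_force: [-0.1, 0.6, 1.1]
grip_width: 0.0164
gripper_force: 49.7
```

Run:
```python
from h import *
s=env.observe();plan((.4699,.0086,s["position"][2]),166.9,8,s)
```

```text
0.0195 0.0263 -0.0000 0 0 0.0177; 0.0199 0.0259 -0.0000 0 0 0.0177; 0.0204 0.0256 -0.0000 0 0 0.0177; 0.0208 0.0252 -0.0000 0 0 0.0177; 0.0213 0.0248 -0.0000 0 0 0.0177; 0.0217 0.0244 -0.0000 0 0 0.0177; 0.0221 0.0241 -0.0000 0 0 0.0177; 0.0226 0.0237 -0.0000 0 0 0.0177; | x 8 norm 32.7 step deg -1.0
```

Request:
move_arm(
  plan="0 0 -0.02 0 0 0 0.01;0 0 -0.04 0 0 0 0.01;0 0 -0.06 0 0 0 0.01;0 0 -0.055 0 0 0 0.01",
)

```text
time_s: 21.7
position: [0.6064, -0.2141, 0.1815]
tool_rot: [[-0.996, 0.087, -0.0], [0.087, 0.996, 0.0], [0.0, 0.0, -1.0]]
ft_force: [0.6, -0.1, -1.5]
grip_width: 0.0165
gripper_force: 49.4
```

Request:
move_arm(
  plan="0.0195 0.0263 0 0 0 0.0177 0.01;0.0199 0.0259 0 0 0 0.0177 0.01;0.0204 0.0256 0 0 0 0.0177 0.01;0.0208 0.0252 0 0 0 0.0177 0.01;0.0213 0.0248 0 0 0 0.0177 0.01;0.0217 0.0244 0 0 0 0.0177 0.01;0.0221 0.0241 0 0 0 0.0177 0.01;0.0226 0.0237 0 0 0 0.0177 0.01;0 0 0 0 0 0 0.01;0 0 0 0 0 0 0.01",
)

```text
time_s: 22.95
position: [0.4703, 0.0084, 0.1798]
tool_rot: [[-0.974, 0.227, 0.0], [0.227, 0.974, -0.0], [-0.0, -0.0, -1.0]]
ft_force: [-0.0, 1.0, -0.9]
grip_width: 0.0162
gripper_force: 49.4
```

```bash
cat > holes.py <<'E'
from h import *
import sys
# hole of a held carrier seen by the fixed cameras: green/grey blob inside dark plate near the expected place
s=env.observe();p=s["position"];R=s["tool_rot"];print(s["time_s"],p,np.degrees(np.arctan2(R[1,0],R[0,0])),s["ft_force"])
off=float(sys.argv[1]); zt=p[2]+off+.012; out=[]
for n in("scene","side"):
    c,im,d=grab(n); e=proj(c,(.5352,-.0068,zt)); x,y=np.round(e).astype(int)
    k=im[y-12:y+13,x-16:x+17].astype(int); m=(k.max(-1)>75).astype(np.uint8)
    nl,lab,st,cen=cv2.connectedComponentsWithStats(m,connectivity=4)
    j=min(range(1,nl),key=lambda i:np.hypot(*(cen[i]-[16,12]))) if nl>1 else None
    if j is not None: print(n,"exp",e,"hole",cen[j]+[x-16,y-12],"area",st[j][4],"world@top",atz(c,cen[j]+[x-16,y-12],zt))
    out.append(cv2.resize(im[y-30:y+60,x-45:x+45,::-1],(400,400),interpolation=cv2.INTER_CUBIC))
cv2.imwrite(f"pics/{sys.argv[2]}.png",np.hstack(out))
E
python3 holes.py -.005 hov2
```

```text
22.95 [0.47030169 0.00835987 0.17978559] 166.88896460565394 [-0.03503978  1.02123919 -0.90375942]
scene exp [342.04687337 215.86990214] hole [342.  218.5] area 14 world@top [ 0.54182673 -0.01441971  0.18678559]
side exp [293.26759352 202.98912203] hole [293.  204.5] area 10 world@top [ 0.53484985 -0.00061245  0.18678559]
```

Request:
move_arm(
  plan="0 0 0.02 0 0 0 0.01;0 0 0.012 0 0 0 0.01;0 0 0.008 0 0 0 0.01;0 0 0.008 0 0 0 0.01;0 0 0.008 0 0 0 0.01;0 0 0 0 0 0 0.01",
)

```text
time_s: 23.8
position: [0.4698, 0.0088, 0.1233]
tool_rot: [[-0.974, 0.227, -0.001], [0.227, 0.974, 0.0], [0.001, 0.0, -1.0]]
ft_force: [-0.1, 0.6, -1.3]
grip_width: 0.0162
gripper_force: 49.4
```

Request:
move_arm(
  plan="0 0 0.012 0 0 0 0.01;0 0 0.012 0 0 0 0.01;0 0 0.01 0 0 0 0.01;0 0 0.008 0 0 0 0.01;0 0 0.008 0 0 0 0.01;0 0 0 0 0 0 0.01",
)

```text
time_s: 24.55
position: [0.4697, 0.0088, 0.0732]
tool_rot: [[-0.974, 0.227, -0.001], [0.227, 0.974, 0.0], [0.001, 0.0, -1.0]]
ft_force: [0.6, -0.1, -0.9]
grip_width: 0.0162
gripper_force: 49.4
```

Underside is at about 68 mm, with no resistance at the pin. I'll go on down to TCP 0.034.

Request:
move_arm(
  plan="0 0 0.012 0 0 0 0.01;0 0 0.012 0 0 0 0.01;0 0 0.009 0 0 0 0.01;0 0 0.004 0 0 0 0.01;0 0 0.002 0 0 0 0.01;0 0 0 0 0 0 0.01;0 0 0 0 0 0 0.04;0 0 0 0 0 0 0.045;0 0 0 0 0 0 0.045",
)

```text
time_s: 25.68
position: [0.4701, 0.0088, 0.0349]
tool_rot: [[-0.974, 0.227, 0.0], [0.227, 0.974, -0.0], [-0.0, -0.0, -1.0]]
ft_force: [-0.6, -0.2, -0.1]
grip_width: 0.0452
gripper_force: 0.0
```

Request:
move_arm(
  plan="0 0 -0.03 0 0 0 0.045;0 0 -0.06 0 0 0 0.045;0 0 -0.06 0 0 0 0.045;0 0 -0.02 0 0 0 0.06;0 0 0 0 0 0 0.06",
)

```text
time_s: 26.3
position: [0.4704, 0.0087, 0.2059]
tool_rot: [[-0.974, 0.227, 0.003], [0.227, 0.974, -0.001], [-0.003, -0.0, -1.0]]
ft_force: [-0.4, -0.6, -0.6]
grip_width: 0.0598
gripper_force: 0.0
```

Run:
```python
from h import *
plan((.44,.34,.22),187,9)
```

```text
0.0116 0.0351 -0.0016 0 0 -0.0390; 0.0103 0.0355 -0.0016 0 0 -0.0390; 0.0089 0.0359 -0.0016 0 0 -0.0390; 0.0075 0.0362 -0.0016 0 0 -0.0390; 0.0060 0.0365 -0.0016 0 0 -0.0390; 0.0046 0.0367 -0.0016 0 0 -0.0390; 0.0032 0.0368 -0.0016 0 0 -0.0390; 0.0017 0.0369 -0.0016 0 0 -0.0390; 0.0003 0.0370 -0.0016 0 0 -0.0390; | x 9 norm 37.0 step deg 2.2
```

Request:
move_arm(
  plan="0.0116 0.0351 -0.0016 0 0 -0.039 0.06;0.0103 0.0355 -0.0016 0 0 -0.039 0.06;0.0089 0.0359 -0.0016 0 0 -0.039 0.06;0.0075 0.0362 -0.0016 0 0 -0.039 0.06;0.006 0.0365 -0.0016 0 0 -0.039 0.06;0.0046 0.0367 -0.0016 0 0 -0.039 0.06;0.0032 0.0368 -0.0016 0 0 -0.039 0.06;0.0017 0.0369 -0.0016 0 0 -0.039 0.06;0.0003 0.037 -0.0016 0 0 -0.039 0.06;0 0 0 0 0 0 0.06;0 0 0 0 0 0 0.06",
)

```text
time_s: 27.68
position: [0.4394, 0.3396, 0.2178]
tool_rot: [[-0.993, -0.121, -0.002], [-0.121, 0.993, -0.001], [0.002, -0.001, -1.0]]
ft_force: [0.3, -0.6, -0.4]
grip_width: 0.0599
gripper_force: 0.0
```

```bash
python3 carr.py c2 .55 .382
```

```text
27.675 [0.4394 0.3396 0.2178]
hole {'pixel': [347.4, 310.2], 'conf': 0.9} [0.5484 0.3804 0.    ]
0.012 lug [[0.4783, 0.3735, 42.2403, 19.3143, 6.009]] plate [[0.5497, 0.4438, 78.3361, 25.8928, 9.4623]]
0.0 lug [[0.482, 0.375, 43.6274, 20.2565, 6.009]] plate [[0.5521, 0.4455, 72.3358, 23.4028, 7.3524]]
pads rect 0.5377363586425781 0.3804700317382812 0.09490059661865234 0.0747462158203125 6.483073711395264
```

View pics/c2.png

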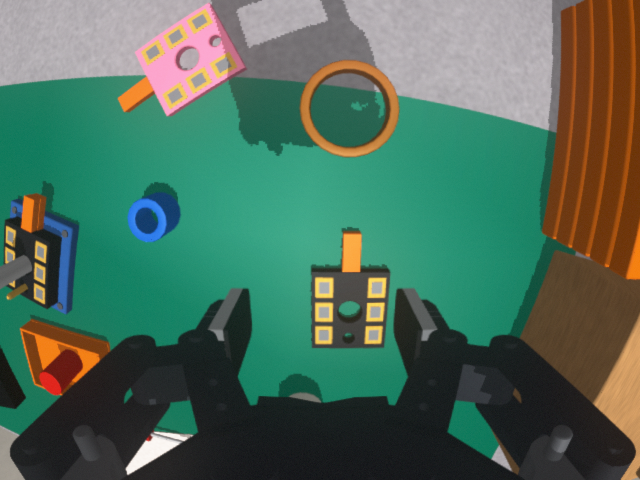

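Carrier A: hole (349,309), pin hole (348,338), lug end (351,231).

Run:
```python
from h import *
c=viewer.calibration("wrist");s=env.observe();p=s["position"];R=s["tool_rot"]
H=atz(c,(348.7,309.5),.012,True);P=atz(c,(348.5,338),.012,True);L=atz(c,(351.5,233),.012,True)
print(H,P,L)
for v in(L-H,H-P): print(np.degrees(np.arctan2(v[1],v[0]))%360,np.linalg.norm(v))
a=np.radians(186.2);t=H+.067*np.array([np.cos(a),np.sin(a),0]);print("tgt",t)
plan((t[0],t[1],.1),186.2,3)
```

```text
[0.54257713 0.37976462 0.012     ] [0.57738241 0.38483262 0.012     ] [0.46001169 0.37049574 0.012     ]
186.4052657043791 0.0830840773372865
188.28461531245108 0.03517232978839562
tgt [0.47596901 0.37252866 0.012     ]
-0.0133 0.0096 0.0395 0 0 0.0042; -0.0133 0.0096 0.0395 0 0 0.0042; -0.0132 0.0097 0.0395 0 0 0.0042; | x 3 norm 42.8 step deg -0.2
```

Request:
move_arm(
  plan="-0.0136 0.0096 0.0395 0 0 0.004 0.05;-0.0136 0.0096 0.0395 0 0 0.004 0.05;-0.0136 0.0097 0.0395 0 0 0.004 0.05;0 0 0.04 0 0 0 0.05;0 0 0.035 0 0 0 0.05;0 0 0.0145 0 0 0 0.05;0 0 0.003 0 0 0 0.05;0 0 0 0 0 0 0.05;0 0 0 0 0 0 0.05",
)

```text
time_s: 28.9
position: [0.4774, 0.3739, 0.0094]
tool_rot: [[-0.994, -0.11, 0.002], [-0.11, 0.994, 0.001], [-0.002, 0.001, -1.0]]
ft_force: [-0.0, 0.5, -0.5]
grip_width: 0.0499
gripper_force: 0.0
```

Request:
move_arm(
  plan="0 0 0.003 0 0 0 0.04;0 0 0.0005 0 0 0 0.04;0 0 0 0 0 0 0.01;0 0 0 0 0 0 0.01;0 0 0 0 0 0 0.01;0 0 0 0 0 0 0.01;0 0 0 0 0 0 0.01",
)

```text
time_s: 29.78
position: [0.4769, 0.3737, 0.0049]
tool_rot: [[-0.994, -0.11, 0.0], [-0.11, 0.994, 0.0], [-0.0, 0.0, -1.0]]
ft_force: [-1.4, -1.5, 5.4]
grip_width: 0.0164
gripper_force: 49.6
```

Run:
```python
from h import *
s=env.observe();print(s["tool_rot"].T@(np.array([.5437,.380,0])-s["position"]))
plan((.4699,.0088,s["position"][2]),166.9,10,s)
```

```text
[-0.06711529 -0.00104337  0.00490679]
0.0047 -0.0362 -0.0000 0 0 0.0339; 0.0035 -0.0363 -0.0000 0 0 0.0339; 0.0022 -0.0364 -0.0000 0 0 0.0339; 0.0010 -0.0365 -0.0000 0 0 0.0339; -0.0002 -0.0365 -0.0000 0 0 0.0339; -0.0015 -0.0365 -0.0000 0 0 0.0339; -0.0027 -0.0364 -0.0000 0 0 0.0339; -0.0039 -0.0363 -0.0000 0 0 0.0339; -0.0052 -0.0361 -0.0000 0 0 0.0339; -0.0064 -0.0359 -0.0000 0 0 0.0339; | x 10 norm 36.5 step deg -1.9
```

Request:
move_arm(
  plan="0 0 -0.02 0 0 0 0.01;0 0 -0.04 0 0 0 0.01;0 0 -0.06 0 0 0 0.01;0 0 -0.055 0 0 0 0.01",
)

```text
time_s: 30.28
position: [0.4765, 0.3734, 0.1811]
tool_rot: [[-0.994, -0.11, -0.001], [-0.11, 0.994, -0.0], [0.001, -0.0, -1.0]]
ft_force: [0.5, -0.1, -1.6]
grip_width: 0.0159
gripper_force: 49.0
```

Request:
move_arm(
  plan="0.0047 -0.0362 0 0 0 0.0339 0.01;0.0035 -0.0363 0 0 0 0.0339 0.01;0.0022 -0.0364 0 0 0 0.0339 0.01;0.001 -0.0365 0 0 0 0.0339 0.01;-0.0002 -0.0365 0 0 0 0.0339 0.01;-0.0015 -0.0365 0 0 0 0.0339 0.01;-0.0027 -0.0364 0 0 0 0.0339 0.01;-0.0039 -0.0363 0 0 0 0.0339 0.01;-0.0052 -0.0361 0 0 0 0.0339 0.01;-0.0064 -0.0359 0 0 0 0.0339 0.01;0 0 0 0 0 0 0.01;0 0 0 0 0 0 0.01",
)

```text
time_s: 31.78
position: [0.4696, 0.0091, 0.1794]
tool_rot: [[-0.974, 0.227, -0.001], [0.227, 0.974, 0.0], [0.001, 0.0, -1.0]]
ft_force: [-0.7, 0.4, -1.5]
grip_width: 0.0164
gripper_force: 49.1
```

```bash
python3 holes.py -.005 hov3
```

```text
31.775 [0.46959213 0.00911161 0.17940729] 166.88648020445922 [-0.65337706  0.41555978 -1.48704814]
scene exp [342.04483185 216.02522251] hole [342.  218.5] area 14 world@top [ 0.54143533 -0.01397195  0.18640729]
side exp [293.2730763  203.10560345] hole [293.5 205. ] area 6 world@top [0.53334285 0.00077362 0.18640729]
```

Request:
move_arm(
  plan="-0.0006 0 0.02 0 0 0 0.01;0 0 0.012 0 0 0 0.01;0 0 0.008 0 0 0 0.01;0 0 0.008 0 0 0 0.01;0 0 0.008 0 0 0 0.01;0 0 0 0 0 0 0.01",
)

```text
time_s: 32.62
position: [0.4702, 0.0086, 0.1232]
tool_rot: [[-0.974, 0.227, -0.001], [0.227, 0.974, 0.0], [0.001, -0.0, -1.0]]
ft_force: [-0.2, -0.5, -1.8]
grip_width: 0.0167
gripper_force: 49.1
```

Request:
move_arm(
  plan="0 0 0.012 0 0 0 0.01;0 0 0.012 0 0 0 0.01;0 0 0.01 0 0 0 0.01;0 0 0.008 0 0 0 0.01;0 0 0.006 0 0 0 0.01;0 0 0 0 0 0 0.01",
)

```text
time_s: 33.38
position: [0.4703, 0.0086, 0.0753]
tool_rot: [[-0.974, 0.227, -0.001], [0.227, 0.974, 0.0], [0.001, 0.0, -1.0]]
ft_force: [-0.6, 0.4, -1.0]
grip_width: 0.0163
gripper_force: 49.1
```

Request:
move_arm(
  plan="0 0 0.012 0 0 0 0.01;0 0 0.009 0 0 0 0.01;0 0 0.005 0 0 0 0.01;0 0 0.003 0 0 0 0.01;0 0 0 0 0 0 0.01;0 0 0 0 0 0 0.04;0 0 0 0 0 0 0.045;0 0 0 0 0 0 0.045",
)

```text
time_s: 34.38
position: [0.4705, 0.0086, 0.0468]
tool_rot: [[-0.974, 0.227, 0.0], [0.227, 0.974, -0.0], [-0.0, -0.0, -1.0]]
ft_force: [-0.2, -0.6, 0.3]
grip_width: 0.0452
gripper_force: 0.0
```

Request:
move_arm(
  plan="0 0 -0.03 0 0 0 0.045;0 0 -0.06 0 0 0 0.045;0 0 -0.06 0 0 0 0.085;0.03 0.03 -0.04 0 0 0 0.085;0.04 0.04 0 0 0 0 0.085;0 0.05 0 0 0 0 0.085;0 0 0 0 0 0 0.085",
)

```text
time_s: 35.25
position: [0.4292, 0.1437, 0.2368]
tool_rot: [[-0.975, 0.223, 0.001], [0.223, 0.975, 0.0], [-0.001, 0.001, -1.0]]
ft_force: [0.4, -1.0, -0.9]
grip_width: 0.0852
gripper_force: 0.0
```

```bash
python3 look.py col | grep -E "^[0-9]|base|coll|clip|cross"
```

```text
35.25 [0.4292 0.1437 0.2368]
base [[0.5402, 0.0262, 123.8673, 47.0739, 167.4712]]
collar [[0.4588, 0.172, 50.5, 43.0, 0.0]]
clip [[0.442, -0.22, 52.7315, 22.0704, 114.7751]]
cross_hole []
collar [([354.0, 225.0], 0.75, [0.4598, 0.1714])]
clip [([56.0, 279.0], 0.64, [0.4422, -0.2277])]
clip_tip [([102.0, 226.0], 0.92, [0.3934, -0.1152])]
clip_seat [([88.0, 243.0], 0.94, [0.4075, -0.1451])]
```

View pics/col.png

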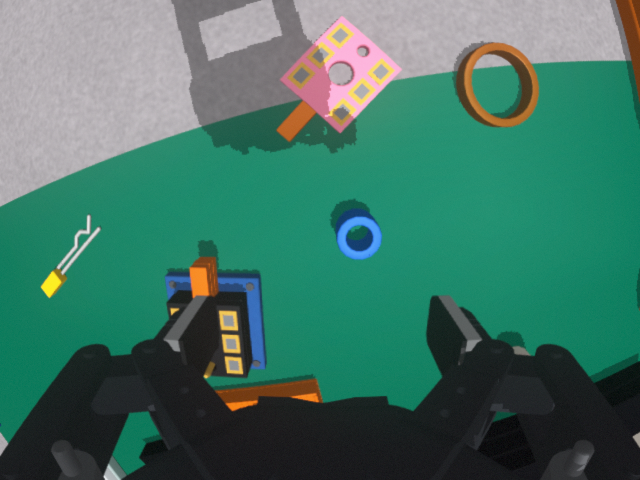

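The collar top ring is at (359,236), carriers are stacked on the base at (215,320), and the clip is now at (72,258), turned by the knock. Next: the collar.

Run:
```python
from h import *
c=viewer.calibration("wrist");im=cv2.imread("pics/col.png")[...,::-1].copy()
print(atz(c,(359,236.5),.04,True))
# fit: outer top circle in ortho at .04
o=ortho(c,im,.04);h=cv2.cvtColor(o,cv2.COLOR_RGB2HSV);m=cv2.inRange(h,(100,150,150),(125,255,255))
k=np.zeros_like(m);cv2.circle(k,(int((.46-X0)/PX),int((.17-Y0)/PX)),int(.04/PX),255,-1);m&=k
(x,y),r=cv2.minEnclosingCircle(cv2.findNonZero(m));print(X0+x*PX,Y0+y*PX,r*PX)
plan((.4602,.1705,.09),166.9,5)
```

```text
[0.46179393 0.16934037 0.04      ]
0.4629210205078125 0.16916058349609375 0.021848636627197267
-0.0046 0.0072 0.0293 0 0 -0.0003; | x 5 norm 30.5 step deg 0.0
```

Request:
move_arm(
  plan="-0.0052 0.007 0.0293 0 0 0 0.085;-0.0052 0.007 0.0293 0 0 0 0.085;-0.0052 0.007 0.0293 0 0 0 0.085;-0.0052 0.007 0.0293 0 0 0 0.085;-0.0052 0.007 0.0293 0 0 0 0.085;0 0 0.035 0 0 0 0.085;0 0 0.03 0 0 0 0.085;0 0 0.013 0 0 0 0.085;0 0 0 0 0 0 0.085;0 0 0 0 0 0 0.085",
)

```text
time_s: 37.0
position: [0.4634, 0.1696, 0.0131]
tool_rot: [[-0.974, 0.227, 0.002], [0.227, 0.974, 0.0], [-0.002, 0.001, -1.0]]
ft_force: [1.1, -0.7, -0.1]
grip_width: 0.085
gripper_force: 0.0
```

Run:
```python
from h import *
s=env.observe();print(s["position"],s["tool_rot"].T@(np.array([.4627,.169,0])-s["position"]))
```

```text
[0.46336854 0.16959074 0.01313494] [ 0.00053995 -0.00073472  0.01313359]
```

Within 1 mm. I'll close and lift.

Request:
move_arm(
  plan="0.0005 -0.0007 0 0 0 0 0.035;0 0 0 0 0 0 0.035;0 0 0 0 0 0 0.035;0 0 0 0 0 0 0.035;0 0 0 0 0 0 0.035;0 0 0 0 0 0 0.035",
  grip_force=40,
)

```text
time_s: 37.75
position: [0.4623, 0.169, 0.0129]
tool_rot: [[-0.974, 0.227, 0.001], [0.227, 0.974, 0.0], [-0.001, 0.0, -1.0]]
ft_force: [-1.6, -0.0, 6.7]
grip_width: 0.0426
gripper_force: 40.4
```

Request:
move_arm(
  plan="0 0 -0.02 0 0 0 0.035;0 0 -0.04 0 0 0 0.035;0 0 -0.06 0 0 0 0.035;0 0 -0.045 0 0 0 0.035;0 0 0 0 0 0 0.035",
)

```text
time_s: 38.38
position: [0.4633, 0.1692, 0.1803]
tool_rot: [[-0.974, 0.227, 0.007], [0.227, 0.974, 0.001], [-0.007, 0.002, -1.0]]
ft_force: [-1.1, -0.5, -0.8]
grip_width: 0.0423
gripper_force: 40.9
```

Run:
```python
from h import *
s=env.observe();p=s["position"];R=s["tool_rot"]
c,im,d=grab("wrist");cv2.imwrite("pics/colh.png",im[...,::-1])
z=p[2]-.0131+.04
o=ortho(c,im,z);h=cv2.cvtColor(o,cv2.COLOR_RGB2HSV);m=cv2.inRange(h,(100,150,110),(125,255,255))
k=np.zeros_like(m);cv2.circle(k,(int((p[0]-X0)/PX),int((p[1]-Y0)/PX)),int(.04/PX),255,-1);m&=k
pt=cv2.findNonZero(m)
if pt is not None:
    (x,y),r=cv2.minEnclosingCircle(pt);w=np.array([X0+x*PX,Y0+y*PX,z]);print("collar",w,r*PX,R.T@(w-p))
plan((.5352,-.0068,.18),166.9,6)
```

```text
collar [0.45641907 0.16184003 0.20716923] 0.03131256294250488 [ 0.00481137 -0.00864793 -0.02695234]
-0.0185 -0.0258 -0.0003 0 0 -0.0000; | x 6 norm 31.7 step deg 0.0
```

Request:
move_arm(
  plan="-0.0185 -0.0258 0 0 0 0 0.035;-0.0185 -0.0258 0 0 0 0 0.035;-0.0185 -0.0258 0 0 0 0 0.035;-0.0185 -0.0258 0 0 0 0 0.035;-0.0185 -0.0258 0 0 0 0 0.035;-0.0185 -0.0258 0 0 0 0 0.035;0 0 0 0 0 0 0.035;0 0 0 0 0 0 0.035;0 0 0 0 0 0 0.035",
)

```text
time_s: 39.55
position: [0.5345, -0.0061, 0.1767]
tool_rot: [[-0.974, 0.226, -0.001], [0.226, 0.974, 0.0], [0.001, 0.0, -1.0]]
ft_force: [0.4, 0.7, -0.8]
grip_width: 0.0423
gripper_force: 40.9
```

Run:
```python
from h import *
s=env.observe();p=s["position"];print(p)
out=[]
for n in("scene","side"):
    c,im,d=grab(n); z=p[2]-.013; e=proj(c,(.5352,-.0068,z+.02)).astype(int)
    h=cv2.cvtColor(im,cv2.COLOR_RGB2HSV);m=cv2.inRange(h,(100,120,60),(125,255,255));k=np.zeros_like(m);k[e[1]-25:e[1]+25,e[0]-30:e[0]+30]=255;m&=k
    ys,xs=np.nonzero(m); print(n,"blue cols",xs.min(),xs.max(),"rows",ys.min(),ys.max())
    for X in((.5352,-.0068,z+.02),(p[0],p[1],z+.02)): print("  expected centre col",proj(c,X))
    for x in pinpoint(n,"collar")[:2]: print("  pin",x,atz(c,x["pixel"],z))
    g=im[e[1]-45:e[1]+75,e[0]-60:e[0]+60,::-1]; out.append(cv2.resize(g,(400,400),interpolation=cv2.INTER_CUBIC))
cv2.imwrite("pics/colhov.png",np.hstack(out))
```

```text
[ 0.53453489 -0.00610774  0.1767136 ]
scene blue cols 332 353 rows 204 229
  expected centre col [342.03031502 217.12967197]
  expected centre col [342.01168722 216.88099404]
  pin {'pixel': [343.9, 224.6], 'conf': 0.74} [ 0.53659721 -0.00216581  0.1637136 ]
side blue cols 287 302 rows 193 214
  expected centre col [293.31206001 203.93381098]
  expected centre col [293.5240913  204.12141938]
  pin {'pixel': [293.6, 213.8], 'conf': 0.45} [0.53265881 0.00833883 0.1637136 ]
```

View pics/colhov.png

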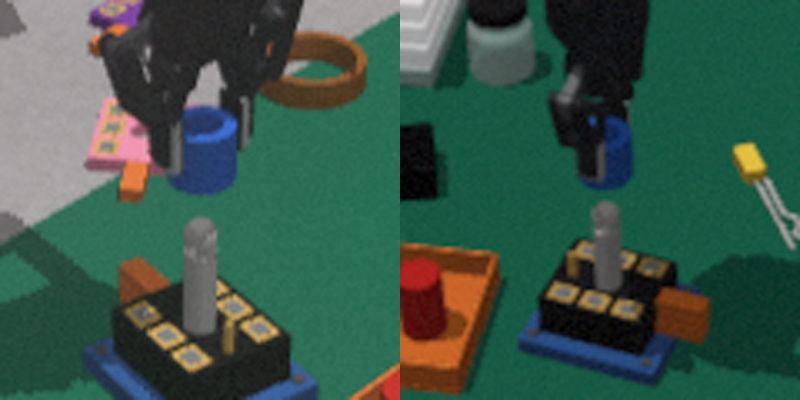

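The stack is neat (three plates flat, pin visible), and the collar sits above the shaft, aligned in both crops. Descending.

Request:
move_arm(
  plan="-0.0008 -0.0005 0.015 0 0 0 0.035;0 0 0.01 0 0 0 0.035;0 0 0.006 0 0 0 0.035;0 0 0.006 0 0 0 0.035;0 0 0.006 0 0 0 0.035;0 0 0.005 0 0 0 0.035;0 0 0 0 0 0 0.035",
)

```text
time_s: 40.62
position: [0.5356, -0.0076, 0.1289]
tool_rot: [[-0.974, 0.227, -0.001], [0.227, 0.974, 0.0], [0.001, -0.0, -1.0]]
ft_force: [-0.1, -0.7, -0.0]
grip_width: 0.0425
gripper_force: 40.9
```

Request:
move_arm(
  plan="0 0 0.012 0 0 0 0.035;0 0 0.012 0 0 0 0.035;0 0 0.012 0 0 0 0.035;0 0 0.012 0 0 0 0.035;0 0 0.008 0 0 0 0.035;0 0 0.005 0 0 0 0.035;0 0 0 0 0 0 0.035;0 0 0 0 0 0 0.035",
)

```text
time_s: 41.62
position: [0.5359, -0.0077, 0.0685]
tool_rot: [[-0.974, 0.227, 0.001], [0.227, 0.974, -0.0], [-0.001, -0.0, -1.0]]
ft_force: [-1.0, -0.5, -1.1]
grip_width: 0.0422
gripper_force: 40.9
```

Request:
move_arm(
  plan="0 0 0.003 0 0 0 0.035;0 0 0 0 0 0 0.035;0 0 0 0 0 0 0.06;0 0 0 0 0 0 0.085;0 0 0 0 0 0 0.085;0 0 0 0 0 0 0.085;0 0 -0.03 0 0 0 0.085;0 0 -0.06 0 0 0 0.085;0 0 -0.06 0 0 0 0.085;0.04 -0.04 -0.03 0 0 0 0.085;0.04 -0.05 0 0 0 0 0.085;0 0 0 0 0 0 0.085",
)

```text
time_s: 43.12
position: [0.4375, -0.0769, 0.245]
tool_rot: [[-0.973, 0.231, 0.0], [0.231, 0.973, -0.001], [-0.0, -0.001, -1.0]]
ft_force: [1.0, 1.3, 0.9]
grip_width: 0.0849
gripper_force: 0.0
```

```bash
python3 look.py clip | grep -E "^[0-9]|base|coll|clip|cross"; python3 -c "
from rig import env;print(env.observe()['q'])"
```

```text
43.125 [ 0.4375 -0.0769  0.245 ]
base [[0.5265, -0.0378, 121.6831, 47.3527, 166.9081]]
collar []
clip [[0.4423, -0.2239, 44.521, 20.0963, 115.3462]]
cross_hole []
collar [([410.0, 288.0], 0.98, [0.5593, -0.0014])]
clip [([194.0, 240.0], 0.66, [0.4462, -0.2279])]
clip_tip [([278.0, 173.0], 0.72, [0.3966, -0.1147])]
clip_seat [([247.0, 191.0], 0.62, [0.4067, -0.1515])]
[-2.49507812e+01  1.07413384e+01  8.81608066e+01  1.45016469e-03
  8.11199607e+01 -1.01881525e+02]
```

View pics/clip.png

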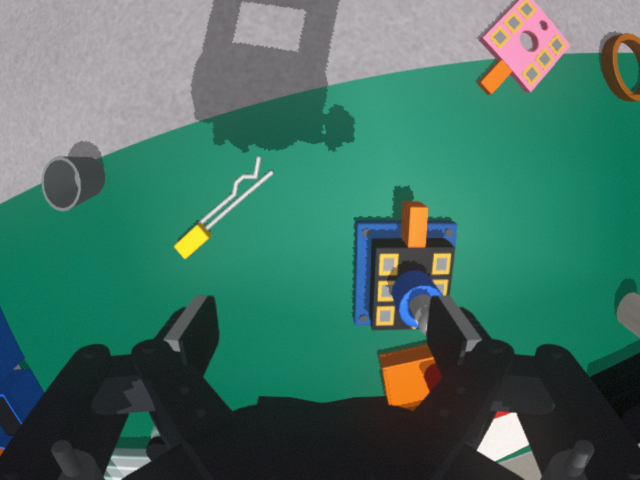

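Collar is seated around the shaft at (417,297). The clip has its yellow grip at (192,240) and its leg from (203,229) to the tip at (271,174), with the bow on the upper-left side.

Run:
```python
from h import *
c=viewer.calibration("wrist");im=cv2.imread("pics/clip.png")[...,::-1].copy()
T=atz(c,(271,174),.003,True);B=atz(c,(206,227),.003,True);v=T-B
print("tip",T,"root",B,"len",np.linalg.norm(v),"ang",np.degrees(np.arctan2(v[1],v[0])))
# bright leg pixels in ortho
o=ortho(c,im,.003);h=cv2.cvtColor(o,cv2.COLOR_RGB2HSV);m=((h[...,1]<60)&(h[...,2]>140)).astype(np.uint8)
ys,xs=np.nonzero(m);P=np.c_[X0+xs*PX,Y0+ys*PX]
n=np.array([-v[1],v[0]])/np.linalg.norm(v[:2]);u=v[:2]/np.linalg.norm(v[:2])
q=P-B[:2];k=(abs(q@n)<.005)&(q@u>-.01)&(q@u<.12);Q=P[k];print(k.sum())
for _ in range(3):
    vx,vy,x0,y0=cv2.fitLine(Q.astype(np.float32),cv2.DIST_HUBER,0,1e-5,1e-5).ravel()
    if vy<0: vx,vy=-vx,-vy
    d=abs((Q-[x0,y0])@[-vy,vx]);Q=Q[d<.003]
a=np.degrees(np.arctan2(vy,vx));t=((Q-[x0,y0])@[vx,vy]).max();tip=np.array([x0+vx*t,y0+vy*t])
print("fit ang",a,"tip",tip,"origin from tip",tip-.118*np.array([vx,vy]))
y=blobs(ortho(c,im,.016),"yellow",(.44,-.22),.06);print(y[0])
```

```text
tip [ 0.39843793 -0.12022361  0.003     ] root [ 0.43674947 -0.20585884  0.003     ] len 0.09381453183895802 ang 114.10281160424785
1921
fit ang 115.55349 tip [ 0.39578425 -0.11810316] origin from tip [ 0.44668396 -0.22456075]
(0.44511308288574214, -0.22155462646484378, 44.32224655151367, 20.082292556762695, 115.55996513366699)
```

Run:
```python
from h import *
plan((.4464,-.224,.10),115.5,8)
```

```text
-0.0050 -0.0179 0.0180 0 0 0.1122; -0.0070 -0.0173 0.0180 0 0 0.1122; -0.0089 -0.0164 0.0180 0 0 0.1122; -0.0106 -0.0153 0.0180 0 0 0.1122; -0.0123 -0.0140 0.0180 0 0 0.1122; -0.0138 -0.0125 0.0180 0 0 0.1122; -0.0151 -0.0109 0.0180 0 0 0.1122; -0.0162 -0.0092 0.0180 0 0 0.1122; | x 8 norm 25.9 step deg -6.4
```

Request:
move_arm(
  plan="-0.005 -0.0179 0.018 0 0 0.1122 0.05;-0.007 -0.0173 0.018 0 0 0.1122 0.05;-0.0089 -0.0164 0.018 0 0 0.1122 0.05;-0.0106 -0.0153 0.018 0 0 0.1122 0.05;-0.0123 -0.014 0.018 0 0 0.1122 0.05;-0.0138 -0.0125 0.018 0 0 0.1122 0.05;-0.0151 -0.0109 0.018 0 0 0.1122 0.05;-0.0162 -0.0092 0.018 0 0 0.1122 0.05;0 0 0 0 0 0 0.05;0 0 0 0 0 0 0.05",
)

```text
time_s: 44.88
position: [0.4463, -0.2238, 0.1009]
tool_rot: [[-0.432, 0.902, 0.0], [0.902, 0.432, -0.0], [-0.0, 0.0, -1.0]]
ft_force: [0.7, 0.1, 1.1]
grip_width: 0.0504
gripper_force: 0.0
```

Run:
```python
from h import *
s=env.observe();print(s["position"]); plan((.4464,-.224,.004),115.5,1)
c,im,d=grab("wrist");cv2.imwrite("pics/clip2.png",im[...,::-1])
print([np.round(b,4).tolist() for b in blobs(ortho(c,im,.016),"yellow",(.445,-.222),.06)][:1])
for o,z in(("clip",0),("clip_seat",.003),("clip_tip",.003)): print(o,[(x["conf"],atz(c,x["pixel"],z,True)) for x in pinpoint("wrist",o)][:1])
```

```text
[ 0.44628202 -0.22384333  0.10093882]
-0.0002 0.0000 0.0969 0 0 0.0016; | x 1 norm 96.9 step deg -0.1
[[0.4427, -0.225, 42.0771, 19.9058, 115.0169]]
clip [(0.89, array([ 0.44298587, -0.22744746,  0.        ]))]
clip_seat [(0.78, array([ 0.40645495, -0.14767895,  0.003     ]))]
clip_tip [(0.72, array([ 0.39402954, -0.12118028,  0.003     ]))]
```

Request:
move_arm(
  plan="-0.0005 -0.0025 0.035 0 0 0 0.05;0 0 0.035 0 0 0 0.05;0 0 0.018 0 0 0 0.05;0 0 0.006 0 0 0 0.05;0 0 0 0 0 0 0.05;0 0 0 0 0 0 0.05",
)

```text
time_s: 45.82
position: [0.4444, -0.2261, 0.0073]
tool_rot: [[-0.43, 0.903, 0.001], [0.903, 0.43, -0.001], [-0.001, 0.001, -1.0]]
ft_force: [0.3, -0.4, 0.5]
grip_width: 0.0494
gripper_force: 0.0
```

Request:
move_arm(
  plan="0 0 0.002 0 0 0 0.05;0 0 0 0 0 0 0.01;0 0 0 0 0 0 0.01;0 0 0 0 0 0 0.01;0 0 0 0 0 0 0.01;0 0 0 0 0 0 0.01;0 0 0 0 0 0 0.01",
  grip_force=80,
)

```text
time_s: 46.7
position: [0.4441, -0.2259, 0.0049]
tool_rot: [[-0.43, 0.903, 0.0], [0.903, 0.43, -0.0], [-0.0, 0.0, -1.0]]
ft_force: [-1.7, 0.5, 6.7]
grip_width: 0.0176
gripper_force: 78.4
```

Request:
move_arm(
  plan="0 0 -0.02 0 0 0 0.01;0 0 -0.04 0 0 0 0.01;0 0 -0.04 0 0 0 0.01;0 0 -0.04 0 0 0 0.01;0 0 0 0 0 0 0.01",
)

```text
time_s: 47.32
position: [0.445, -0.2266, 0.1469]
tool_rot: [[-0.43, 0.903, 0.004], [0.903, 0.43, -0.004], [-0.005, 0.002, -1.0]]
ft_force: [-0.0, -0.8, -1.4]
grip_width: 0.0178
gripper_force: 78.5
```

Run:
```python
from h import *
s=env.observe();p=s["position"];R=s["tool_rot"];print(p,R[2],s["grip_width"])
c,im,d=grab("wrist");cv2.imwrite("pics/cliph.png",im[...,::-1])
for o in("clip_seat","clip_tip"):
    for x in pinpoint("wrist",o)[:2]:
        w=atz(c,x["pixel"],p[2]-.0025,True);print(o,x,R.T@(w-p))
```

```text
[ 0.44495288 -0.22657623  0.14692835] [-0.00528839  0.00233962 -0.99998328] 0.01777156461853234
clip_seat {'pixel': [323.6, 95.4], 'conf': 0.66} [8.53012670e-02 5.76367494e-05 2.04906308e-03]
```

View pics/cliph.png

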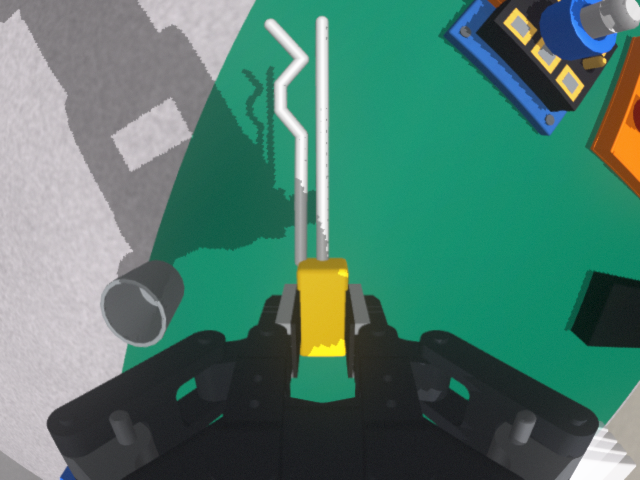

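The clip is held straight: leg from (322,255) to the tip (322,20), bow on the left at (283,95), seat measured at tool x = 85 mm.

Run:
```python
from h import *
plan((.5029,-.1473,.147),76.9,8)
```

```text
0.0056 0.0109 -0.0004 0 0 0.0841; 0.0065 0.0104 -0.0004 0 0 0.0841; 0.0074 0.0098 -0.0004 0 0 0.0841; 0.0082 0.0091 -0.0004 0 0 0.0841; 0.0089 0.0084 -0.0004 0 0 0.0841; 0.0096 0.0076 -0.0004 0 0 0.0841; 0.0102 0.0068 -0.0004 0 0 0.0841; 0.0107 0.0059 -0.0004 0 0 0.0841; | x 8 norm 12.3 step deg -4.8
```

Request:
move_arm(
  plan="0.0056 0.0109 0 0 0 0.0841 0.01;0.0065 0.0104 0 0 0 0.0841 0.01;0.0074 0.0098 0 0 0 0.0841 0.01;0.0082 0.0091 0 0 0 0.0841 0.01;0.0089 0.0084 0 0 0 0.0841 0.01;0.0096 0.0076 0 0 0 0.0841 0.01;0.0102 0.0068 0 0 0 0.0841 0.01;0.0107 0.0059 0 0 0 0.0841 0.01;0 0 0.02 0 0 0 0.01;0 0 0.0105 0 0 0 0.01;0 0 0 0 0 0 0.01;0 0 0 0 0 0 0.01",
)

```text
time_s: 48.98
position: [0.5033, -0.148, 0.1142]
tool_rot: [[0.227, 0.974, 0.0], [0.974, -0.227, -0.0], [-0.0, 0.0, -1.0]]
ft_force: [-0.5, 0.0, -0.2]
grip_width: 0.0175
gripper_force: 78.5
```

```bash
cat > ins.py <<'E'
from h import *
import sys
s=env.observe();p=s["position"];R=s["tool_rot"];print(p,np.degrees(np.arctan2(R[1,0],R[0,0])),R[2])
sh=np.array([.5355,-.007,.114]);print("hole in tool frame",R.T@(sh-p))
rays={}
out=[]
for n in("scene","side","wrist"):
    c,im,d=grab(n)
    for o in("clip_tip","cross_hole"):
        r=[x for x in pinpoint(n,o) if np.linalg.norm(np.array(x["pixel"])-proj(c,sh if o=="cross_hole" else p+R@[.118,0,.002],n=="wrist"))<25][:1]
        for x in r: rays[n,o]=ray(c,x["pixel"],n=="wrist"); print(n,o,np.round(x["pixel"],1),round(x["conf"],2),"exp",np.round(proj(c,sh if o=="cross_hole" else p+R@[.118,0,.002],n=="wrist"),1))
    if n=="wrist": e=(322,60); k=im[0:200,222:422]
    else: e=proj(c,sh).astype(int); k=im[e[1]-40:e[1]+40,e[0]-40:e[0]+40]
    out.append(cv2.resize(k[...,::-1],(266,266) if n=="x" else (266,266),interpolation=cv2.INTER_CUBIC))
for o in("clip_tip","cross_hole"):
    for a,b in(("scene","side"),("scene","wrist"),("side","wrist")):
        if (a,o) in rays and (b,o) in rays: print(o,a,b,*tri(rays[a,o],rays[b,o]))
cv2.imwrite(f"pics/{sys.argv[1]}.png",np.hstack(out))
E
python3 ins.py ins1
```

```text
[ 0.50334011 -0.14798188  0.11417029] 76.88957655787767 [-8.44427660e-05  2.34138479e-04 -9.99999969e-01]
hole in tool frame [ 0.14460194 -0.00065711  0.00015792]
scene clip_tip [332.  253.6] 0.65 exp [331.6 249.9]
scene cross_hole [342.  245.6] 0.7 exp [341.7 244.9]
side clip_tip [298.9 219. ] 0.48 exp [297.8 219. ]
side cross_hole [292.9 221.9] 0.63 exp [294.2 224.6]
wrist clip_tip [326.7  17.2] 0.77 exp [323.8  15.6]
clip_tip scene side [ 0.53093322 -0.03712567  0.10667994] 0.006632147224855878
clip_tip scene wrist [ 0.5313494  -0.03181718  0.1027991 ] 0.001827101710022591
clip_tip side wrist [ 0.52921531 -0.03407974  0.1116829 ] 0.0037626249042479335
cross_hole scene side [ 0.54036534 -0.01257264  0.11773764] 0.0013792412613038878
```

View pics/ins1.png

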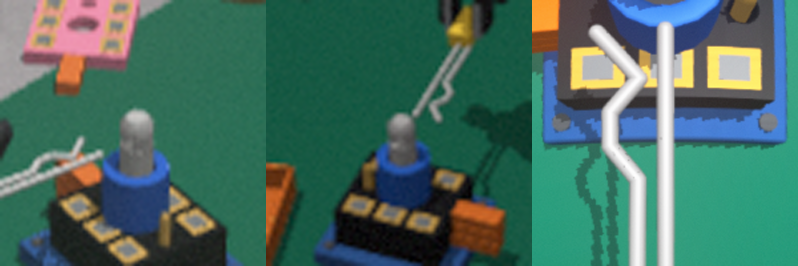

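The crops show the tip (scene crop (102,153), side crop (149,115)) level with the hole, and leg and collar share the wrist column. I'll raise 1.8 mm and advance with force checks.

Request:
move_arm(
  plan="0 -0.0003 -0.0018 0 0 0 0.01;0.006 0 0 0 0 0 0.01;0.005 0 0 0 0 0 0.01;0.004 0 0 0 0 0 0.01;0.004 0 0 0 0 0 0.01;0.003 0 0 0 0 0 0.01;0 0 0 0 0 0 0.01",
)

```text
time_s: 50.3
position: [0.508, -0.1261, 0.1157]
tool_rot: [[0.226, 0.974, -0.0], [0.974, -0.226, -0.0], [-0.0, -0.0, -1.0]]
ft_force: [0.3, -1.0, -0.2]
grip_width: 0.0177
gripper_force: 78.5
```

```bash
cat > f.py <<'E'
from h import *
np.set_printoptions(precision=4,suppress=True)
s=env.observe();p=s["position"];R=s["tool_rot"];print("hole in tool",R.T@(np.array([.5355,-.007,.114])-p),"F tool",R.T@s["ft_force"],"T",s["wrist_torque"])
E
python3 f.py
```

```text
hole in tool [ 0.1223 -0.0001  0.0017] F tool [-0.8596  0.5327  0.2452] T [-0.0185 -0.0084  0.0256]
```

Request:
move_arm(
  plan="0.005 0 0 0 0 0 0.01;0.005 0 0 0 0 0 0.01;0.003 0 0 0 0 0 0.01;0.002 0 0 0 0 0 0.01;0 0 0 0 0 0 0.01",
)

```text
time_s: 50.92
position: [0.511, -0.1118, 0.1157]
tool_rot: [[0.226, 0.974, -0.001], [0.974, -0.226, -0.0], [-0.001, -0.001, -1.0]]
ft_force: [-1.8, -2.7, -0.9]
grip_width: 0.0177
gripper_force: 78.5
```

```bash
python3 f.py
```

```text
hole in tool [0.1076 0.0001 0.0016] F tool [-3.018  -1.1659  0.942 ] T [-0.5158  0.4221  0.2415]
```

Request:
move_arm(
  plan="0.003 0 0 0 0 0 0.01;0.003 0 0 0 0 0 0.01;0.003 0 0 0 0 0 0.01;0.002 0 0 0 0 0 0.01;0 0 0 0 0 0 0.01",
)

```text
time_s: 51.55
position: [0.5137, -0.1003, 0.1157]
tool_rot: [[0.226, 0.974, -0.0], [0.974, -0.226, 0.001], [0.001, -0.001, -1.0]]
ft_force: [-3.1, 2.6, -1.0]
grip_width: 0.0178
gripper_force: 78.6
```

```bash
python3 f.py
```

```text
hole in tool [0.0958 0.0001 0.0017] F tool [ 1.8079 -3.5537  0.9915] T [0.3462 0.4955 0.2848]
```

Request:
move_arm(
  plan="0.003 0 0 0 0 0 0.01;0.003 0 0 0 0 0 0.01;0.003 0 0 0 0 0 0.01;0.0017 0 0 0 0 0 0.01;0 0 0 0 0 0 0.01;0 0 0 0 0 0 0.01",
)

```text
time_s: 52.3
position: [0.5164, -0.0906, 0.1158]
tool_rot: [[0.227, 0.974, 0.0], [0.974, -0.227, -0.0], [-0.0, 0.0, -1.0]]
ft_force: [-0.5, -0.2, -0.9]
grip_width: 0.0178
gripper_force: 78.5
```

```bash
python3 f.py; python3 ins.py ins2
```

```text
hole in tool [ 0.0858 -0.0003  0.0018] F tool [-0.2782 -0.4026  0.8945] T [ 0.0066  0.0315 -0.0309]
[ 0.51637617 -0.09064692  0.11578079] 76.89509926000514 [-7.92151195e-05  3.13202280e-04 -9.99999948e-01]
hole in tool frame [ 0.08580464 -0.00034042  0.00177389]
scene clip_tip [357.3 243.3] 0.63 exp [354.  240.2]
scene cross_hole [338.5 246.5] 0.61 exp [341.7 244.9]
side clip_tip [290.1 232.1] 0.47 exp [289.3 232.2]
side cross_hole [294.  219.8] 0.72 exp [294.2 224.6]
wrist clip_tip [322.9  15.5] 0.69 exp [323.9  15.3]
wrist cross_hole [323.9  94.7] 0.65 exp [323.   93.3]
clip_tip scene side [0.54632636 0.02371369 0.11009426] 0.01098117988969126
clip_tip scene wrist [0.54505449 0.02985251 0.10285837] 0.004759438957069932
clip_tip side wrist [0.54189829 0.02404216 0.1141496 ] 0.0016160362594936225
cross_hole scene side [ 0.53837779 -0.02085045  0.11854425] 0.0005060509543416955
cross_hole scene wrist [ 0.53340597 -0.00972761  0.11075567] 0.00688214026356873
cross_hole side wrist [ 0.5355471  -0.00913821  0.12876458] 0.0005375358564469935
```

Bow force is back to zero with the seat at the hole. I'll nudge 0.7 mm, release and retreat upward.

Request:
move_arm(
  plan="0.0007 0 0 0 0 0 0.01;0 0 0 0 0 0 0.01;0 0 0 0 0 0 0.03;0 0 0 0 0 0 0.045;0 0 0 0 0 0 0.045;0 0 -0.02 0 0 0 0.045;0 0 -0.04 0 0 0 0.045;0 0 -0.05 0 0 0 0.045;-0.04 0 -0.05 0 0 0 0.06;-0.04 0 0 0 0 0 0.06;0 0 0 0 0 0 0.06;0 0 0 0 0 0 0.06",
)

```text
time_s: 54.25
position: [0.4984, -0.1664, 0.2742]
tool_rot: [[0.227, 0.974, -0.001], [0.974, -0.227, 0.001], [0.001, -0.001, -1.0]]
ft_force: [-0.1, 0.7, -0.2]
grip_width: 0.0599
gripper_force: 0.0
```

Run:
```python
from h import *
np.set_printoptions(precision=4,suppress=True)
s=env.observe();print(s["position"],s["ft_force"])
sh=np.array([.5355,-.007,.114]);u=np.array([.2267,.974,0])
pts={"clip":sh-.085*u-[0,0,.003],"clip_seat":sh,"clip_tip":sh+.033*u,"collar":(.5355,-.007,.052),"cap":(.688,.018,.004),"carrier1":(.5355,-.007,.04)}
for n in("scene","side","wrist"):
    c,im,d=grab(n);cv2.imwrite(f"pics/fin_{n}.png",im[...,::-1])
    for o,X in pts.items():
        e=proj(c,X,n=="wrist");r=pinpoint(n,o);r=sorted(r,key=lambda x:np.hypot(*(np.array(x["pixel"])-e)))[:1]
        print(n,o,"exp",np.round(e,1),[(np.round(x["pixel"],1).tolist(),round(x["conf"],2)) for x in r])
    b=blobs(ortho(c,im,.12,n=="wrist"),"yellow",sh[:2]-.085*u[:2],.08,40); print(n,"yellow",[np.round(q,4).tolist() for q in b][:2],"exp",sh[:2]-.085*u[:2])
```

```text
[ 0.4984 -0.1664  0.2742] [-0.0986  0.6819 -0.1595]
scene clip exp [308.1 259.4] [([308.8, 266.1], 0.49)]
scene clip_seat exp [341.7 244.9] [([340.1, 285.1], 0.71)]
scene clip_tip exp [354.2 240. ] [([352.3, 237.8], 0.56)]
scene collar exp [341.4 268.2] []
scene cap exp [403.1 310.6] [([404.3, 307.9], 0.72)]
scene carrier1 exp [341.3 272.6] [([345.0, 271.8], 0.96)]
scene yellow [[0.5401, -0.1084, 52.111, 20.969, 94.7636]] exp [ 0.5162 -0.0898]
side clip exp [306.1 206.6] [([302.3, 209.2], 0.7)]
side clip_seat exp [294.2 224.6] [([295.6, 224.5], 0.5)]
side clip_tip exp [289.3 232.4] [([288.1, 230.4], 0.5)]
side collar exp [295. 242.] [([296.6, 244.3], 0.61)]
side cap exp [239.7 256.2] [([238.5, 256.1], 0.8)]
side carrier1 exp [295.2 245.2] [([294.2, 246.2], 0.71)]
side yellow [[0.5138, -0.0683, 45.9978, 23.7697, 75.4655]] exp [ 0.5162 -0.0898]
wrist clip exp [322.5 123.8] [([333.2, 122.7], 0.57)]
wrist clip_seat exp [322.6  23.3] [([321.6, 22.4], 0.88)]
wrist clip_tip exp [322.6 -12.3] []
wrist collar exp [322.5  41.5] [([322.1, 41.8], 0.64)]
wrist cap exp [446.6  11.8] [([448.8, 11.5], 0.69)]
wrist carrier1 exp [322.5  44.3] []
wrist yellow [[0.5185, -0.0914, 39.0842, 22.2161, 81.3844], [0.5032, -0.0397, 14.7426, 14.0416, 167.7352]] exp [ 0.5162 -0.0898]
```

Everything checks out: the clip is home with a slight droop, seat and collar are in place, and the cap is in the tray. Handing in.

```bash
python3 -c "
from rig import env;print(env.close_job())"
```

```text
the job is handed in; nothing more can be done
None
```

The job is handed in after about 54 s of robot time, but `close_job` gave no verdict. My last camera and force checks showed the cap standing in the tray, all three carriers and the collar on the shaft, the clip home with a slight droop, and the robot clear of everything.

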